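# Make up a smear kit and a specimen kit

## Task

Make up two kits from the stock: in the tray with one long open bay, lay the two flat square cartons side by side along the bay and square to the tray, then the longer carton flat on top, lengthwise along the bay and centred over the joint between them, like a brick in the next course. In the foam tray with two cut-outs, stand the cream screw-lid jar in the round one and the waisted label box in the rectangular one, both upright and right down on the bottom. Leave the specimen cup and the spirit bottle where they stand.

Things in the scene. Friction and masses are not known exactly. Their poses are not given: they have to be found in the camera images.
- smear_tray: Smear tray: fixed shallow white tray, 166 (y) x 94 (x) mm, one open foam-lined bay 150 x 78 mm. Origin: centre of underside, on the worktop; y along the bay. Bay floor 5 mm, rim top 16 mm above worktop; 50 mm wide finger notches in both long sides at y = -36 and +36 mm (no rim, edge 3 mm high). Square cartons go at y = -36 and +36 mm (9 mm gap), the longer one on top at y = 0; all at x = 0.
- specimen_tray: Specimen tray: the same white tray, fixed, 166 (y) x 94 (x) mm, filled with dark foam with two cut-outs. Origin: centre of underside, on the worktop; y along its length. Foam top 15 mm, rim top 16 mm, white floor of both cut-outs 3 mm above worktop. Round cut-out, 56 mm across, centred at x = 0, y = -38 mm; rectangular one, 48 (x) x 54 (y) mm, centred at x = 0, y = +38 mm.
- slips_a_mid (a point): One of two equal flat square cartons, white with red print, 62 (x) x 63 (y) x 30 (z) mm, about 80 g. The point is the carton's centre, 15 mm above its underside; axes along its edges. The two square cartons are interchangeable.
- slips_b_mid (a point): The other flat square carton, the same as the first: 62 x 63 x 30 mm, point at its centre, 15 mm above its underside.
- lancets_mid (a point): The longer carton, white with blue-green print, 54 (x) x 95 (y, its length) x 41 (z) mm, about 70 g. The point is its centre, 20.5 mm above its underside. It is easily grasped across its 54 mm width.
- jar_mid (a point): Cream screw-lid jar, closed, standing: body 43 mm and lid 46 mm in diameter, 72 mm high in all (lid from 53 mm up), about 90 g. The point is on its axis, 36 mm above its underside; z up.
- label_box_mid (a point): Small blue and white label box, standing: a waisted block 66 mm high, top and bottom flanges 34 (x) x 40 (y) mm and 12 mm thick, waist between them 26 (x) x 32 (y) mm, about 60 g. From above it is best held by the top flange. The point is its centre, 33 mm above its underside; z up.
- cup_mid (a point): Bystander: white specimen cup with a wide white lid, 66 mm in diameter, 70 mm high, at the right of the work. The point is its centre, 35 mm above the worktop. Leave it alone.
- spirit_mid (a point): Bystander: white squeeze bottle of spirit with an orange-red mark, 57 mm in diameter, 176 mm high, at the left behind the work. The point is its centre, 88 mm above the worktop. Leave it alone.
- vortex_mixer: Grey vortex mixer with a black cup on top, fixed in the middle of the bench between the two trays: 211 (x) x 125 (y) mm, its highest point 178 mm above the worktop. Origin: centre of its underside, on the worktop. It is only an obstacle: things carried from side to side must pass clear over it or in front of it.
There are look-alikes about, which are no part of the job. What is shaped like the part that bears lancets_mid but brown is not meant.

How it is judged (in metres and radians):
At the end, for the whole second after the job is handed in: Square cartons flat in the bay, 22 to 50 mm either side of its middle; longer carton flat on both, centred within 15 mm; all square within 0.22 rad. Jar and label box on the floors of their cut-outs, within 12 mm. All upright within 0.12 rad, at rest, released; cup and bottle undisturbed (((x of slips_a_mid in the frame of smear_tray between -0.012 and 0.012 m and y of slips_a_mid in the frame of smear_tray between 0.022 and 0.05 m and z of slips_a_mid in the frame of smear_tray between 0.014 and 0.024 m and x of slips_b_mid in the frame of smear_tray between -0.012 and 0.012 m and y of slips_b_mid in the frame of smear_tray between -0.05 and -0.022 m and z of slips_b_mid in the frame of smear_tray between 0.014 and 0.024 m) or (x of slips_a_mid in the frame of smear_tray between -0.012 and 0.012 m and y of slips_a_mid in the frame of smear_tray between -0.05 and -0.022 m and z of slips_a_mid in the frame of smear_tray between 0.014 and 0.024 m and x of slips_b_mid in the frame of smear_tray between -0.012 and 0.012 m and y of slips_b_mid in the frame of smear_tray between 0.022 and 0.05 m and z of slips_b_mid in the frame of smear_tray between 0.014 and 0.024 m)) and (angle between the x axis of slips_a_mid and the x axis of smear_tray, either way round below 0.22 rad or angle between the x axis of slips_a_mid and the y axis of smear_tray, either way round below 0.22 rad) and (angle between the x axis of slips_b_mid and the x axis of smear_tray, either way round below 0.22 rad or angle between the x axis of slips_b_mid and the y axis of smear_tray, either way round below 0.22 rad) and x of lancets_mid in the frame of smear_tray between -0.015 and 0.015 m and y of lancets_mid in the frame of smear_tray between -0.015 and 0.015 m and z of lancets_mid in the frame of smear_tray between 0.051 and 0.06 m and angle between the y axis of lancets_mid and the y axis of smear_tray, either way round below 0.22 rad and x of jar_mid in the frame of specimen_tray between -0.012 and 0.012 m and y of jar_mid in the frame of specimen_tray between -0.05 and -0.026 m and z of jar_mid in the frame of specimen_tray between 0.034 and 0.044 m and x of label_box_mid in the frame of specimen_tray between -0.012 and 0.012 m and y of label_box_mid in the frame of specimen_tray between 0.026 and 0.05 m and z of label_box_mid in the frame of specimen_tray between 0.031 and 0.041 m and angle between each of slips_a_mid, slips_b_mid, lancets_mid, jar_mid, label_box_mid's own z axis and vertical below 0.12 rad and linear speed of each of slips_a, slips_b, lancets, jar, label_box below 0.01 m/s); the robot touches nothing.
It fails at once if the specimen cup or the spirit bottle is shifted by more than 25 mm or tipped (distance of any of cup_mid, spirit_mid from where it was at the start of the episode above 0.025 m or angle between any of cup_mid, spirit_mid's own z axis and vertical above 0.3 rad).
It also fails if it takes over 122 s, if anything falls off the work surface, if the arm or the gripper's body presses on something with over 40 N, if the wrist force passes 120 N, or if a joint passes its speed limit or range.

## Robot

A 6-joint arm with a two-finger parallel gripper is mounted at the origin on a cart in front of the work surface, level with it; the furniture and walls round the work are solid. World frame = base frame: x ahead of the robot, y to its left, z up, the work surface at z = 0. Lengths are in mm, angles in rad, forces in N, time in s.
With the tool pointing down it reaches from about 350 to 875 mm from the base axis. Payload 4.2 kg.
Tool frame: the origin (TCP) lies between the finger pads; the fingertips stand 11 mm ahead of it and the grasp point (between the pads) lies 8 mm behind it; z points along the fingers, y is the direction in which the jaws open and shut (so a half turn about z gives the same grasp; the last joint's range is limited). The gripper opens to 85 mm and grips with 20 to 120 N. Pads are 22 mm wide; open, the fingers measure 114 mm over their backs; the gripper's body (76 mm by 85 mm) begins 54 mm behind the grasp point. The pads swing forward as they close: fully open they stand 13 mm farther back than shut.
Start: joints at [1.399, 0.385, 0.008, 0, -1.194, -0.259], TCP at [260.965, 567.888, 242.312] pointing down, gripper open.
Joint ranges: [-3.14, 3.14], [-1.21, 2.06], [-1.07, 1.41], [-3.16, 2.05], [-2.99, -0.16], [-3.1, 3.1]. Speed limits (rad/s): [2.79, 2.79, 3.14, 3.14, 3.14, 3.14].

## Interface

Orientations are given as a unit quaternion [x, y, z, w].
In Python, from bench import * gives the robot as it stands.
- The arm moves only by the tool servo_tool, never from a script. Its argument "rows" is a list of rows, each a list of 7 numbers: the opening, from 0 (shut) to 1 (fully open), then the shift along the tool's x, y, z in cm, then the turn, a rotation vector about the tool's x, y, z in degrees. A call has 1 to 12 rows; each row shifts and turns the commanded pose from where the row before left it, along the tool's axes as they then stand; what a row does not reach is not made up. A row lasts 1/10 s, in which the tool goes at most 50 mm and 8.59 degrees, less where a joint would pass 70% of its speed; a pose out of reach is approached as far as the arm can. A call is refused whole if a number of a shift passes 5 or a number of a turn 8.59, either way. A call with a gripper value outside its range is refused whole. The fingers move at their own pace and stop on an object; the grip force is fixed at half the most. Time passes only in rows, so rows that do not move let the fingers close. It gives the time, the measured TCP pose, the force and the opening at its end, in the units of the state.
- read_state(): the state, without advancing time (a new reading comes with each control period).
- get_image(name): name is "scene" or "top" or "wrist"; returns a dict with "image" (480x640x3 uint8, red, green, blue), "mtx" (3x3 intrinsics, pixels), "extrinsics" (4x4, takes a point from camera to world coordinates). Camera axes: x right, y up, looking along -z (the intrinsics and any distortion apply to the point x, -y, -z); pixel columns grow to the right and rows downward; lengths in mm; the calibration is good to about 2 mm. A picture is of the moment at which its call begins. There is no depth.
- job_done(): hands the job in, once; it reports no verdict.
The state is a dict: "clock": time; "joints": joint angles; "joint_vel": joint speeds; "joint_efforts": joint torques, N m; "position": TCP position; "ee_rot": TCP orientation; "contact_force": force on the tool from outside, world axes, zero at the start; "wrist_torque": the same for the moment, N m; "gripper_width": finger opening in mm.
Only numpy, scipy, OpenCV 4.12 (cv2) and the standard library are available. Lean on these libraries where they do the work, as an engineer would, in place of code of your own. Each camera call takes 0.05 s, during which the arm holds its last target. There are 200 camera calls.

## Working session

There is one attempt and no reset: what is moved stays moved. The work goes in short steps, Python scripts to look and compute and a tool call to move; the robot and the scene stay as the last step left them, time stands still between calls to the robot, and variables do not carry over. Pictures are saved under pics/ and viewed, about 12 in all and at most 16, crops included, and the job is handed in when it is done.

Besides the shell and the picture viewer there is one more tool, called as name([rows], argument=value, ...), one row to a line, values as JSON. servo_tool: Moves the arm, as the interface text tells. Its arguments: {"type":"object","properties":{"rows":{"type":"array","items":{"type":"array","items":{"type":"number"}}}},"required":["rows"]}

```bash
ls; mkdir -p pics; python3 - <<'E'
from bench import *
import cv2,numpy as np
s=read_state();print(s)
for n in("scene","top","wrist"):
    d=get_image(n);cv2.imwrite(f"pics/{n}0.png",d["image"][:,:,::-1]);print(n,d["mtx"].tolist(),np.round(d["extrinsics"],4).tolist(),[k for k in d])
    np.savez(f"pics/{n}0.npz",**d)
E
```

```text
pics
{'clock': 0.0, 'joints': array([ 1.39860583e+00,  3.85538044e-01,  6.60160731e-03, -4.96051759e-04,
       -1.19400662e+00, -2.58574230e-01]), 'joint_vel': array([-0.00036089, -0.00123497,  0.0014289 , -0.00254979,  0.00077776,
       -0.00047773]), 'joint_efforts': array([ 2.29902862e-04, -3.92286658e+01,  1.88393962e+01,  4.18612674e+00,
       -4.66674988e-03,  1.98013637e-06]), 'position': array([260.73939434, 567.38240686, 241.22370027]), 'ee_rot': array([ 9.76874597e-01, -2.13810235e-01, -1.83967807e-04,  1.08231552e-03]), 'contact_force': array([0.5555793 , 0.02646469, 1.0649485 ]), 'wrist_torque': array([ 0.02870181, -0.01255095, -0.00350144]), 'gripper_width': 85.1759889516582}
scene [[451.47410595216985, 0.0, 316.0878811569677], [0.0, 451.47410595216985, 251.79491267102873], [0.0, 0.0, 1.0]] [[0.6892, 0.4581, -0.5614, -293.1168], [-0.7246, 0.4277, -0.5404, -811.4164], [-0.0075, 0.7792, 0.6267, 1034.7066], [0.0, 0.0, 0.0, 1.0]] ['image', 'mtx', 'extrinsics']
top [[499.72910068118523, 0.0, 317.85528456798704], [0.0, 499.72910068118523, 239.11947476135097], [0.0, 0.0, 1.0]] [[0.0024, 0.9994, -0.0334, 468.62], [-1.0, 0.0023, -0.0042, -33.7214], [-0.0042, 0.0334, 0.9994, 1335.8819], [0.0, 0.0, 0.0, 1.0]] ['image', 'mtx', 'extrinsics']
wrist [[343.6431196197291, 0.0, 325.0245948982939], [0.0, 343.6431196197291, 242.5271891667586], [0.0, 0.0, 1.0]] [[-0.4177, 0.8582, 0.2983, 336.3174], [-0.9086, -0.3952, -0.1355, 532.4152], [0.0016, -0.3276, 0.9448, 372.3435], [0.0, 0.0, 0.0, 1.0]] ['image', 'mtx', 'extrinsics']
```

View pics/top0.png

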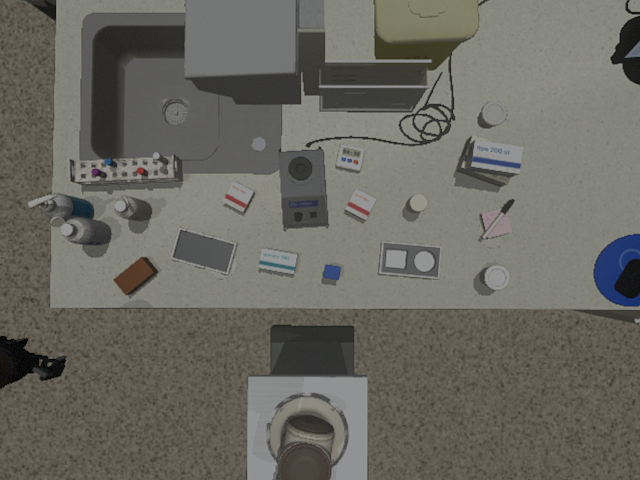

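View pics/scene0.png

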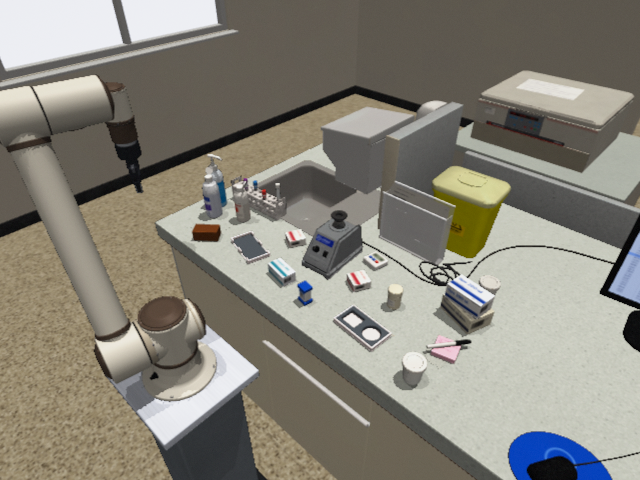

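View pics/wrist0.png

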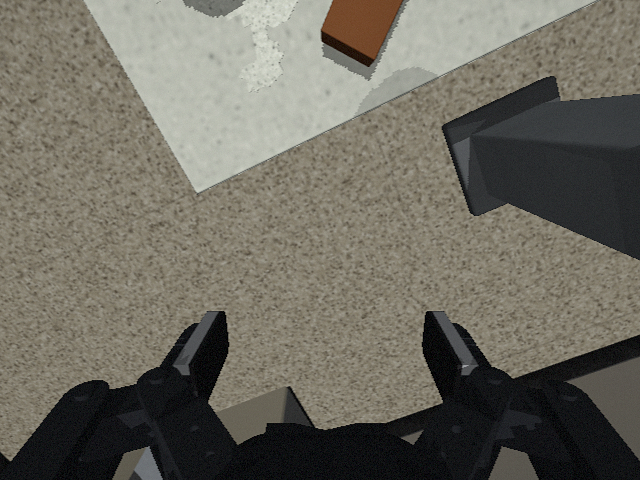

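The top view shows the smear tray at (204,251) and the specimen tray at (409,260), with its round cut-out on the right. The red cartons are at (240,197) and (360,205). The lancets carton is at (278,261), the label box at (332,272), the jar at (417,204) and the cup at (495,277). The brown decoy is at (135,275). The wrist view shows only the bench edge and the brown decoy.

```bash
cat > h.py <<'E'
import numpy as np,cv2
from scipy.spatial.transform import Rotation as R
def ray(d,uv):
    uv=np.atleast_2d(np.float64(uv));K=d["mtx"];E=d["extrinsics"]
    v=np.c_[(uv[:,0]-K[0,2])/K[0,0],-(uv[:,1]-K[1,2])/K[1,1],-np.ones(len(uv))]@E[:3,:3].T
    return E[:3,3],v/np.linalg.norm(v,axis=1)[:,None]
def onz(d,uv,z):
    o,v=ray(d,uv);return o+v*((z-o[2])/v[:,2])[:,None]
def proj(d,P):
    P=np.atleast_2d(np.float64(P));E=d["extrinsics"];c=(P-E[:3,3])@E[:3,:3];K=d["mtx"]
    return np.c_[K[0,0]*c[:,0]/-c[:,2]+K[0,2],K[1,1]*c[:,1]/c[:,2]+K[1,2]]
def tri(d1,u1,d2,u2):
    o,v=ray(d1,u1);p,w=ray(d2,u2);v=v[0];w=w[0]
    s=np.linalg.lstsq(np.c_[v,-w],p-o,rcond=None)[0];a=o+s[0]*v;b=p+s[1]*w
    return (a+b)/2,np.linalg.norm(a-b)
def snap(n,tag):
    from bench import get_image
    d=get_image(n);np.savez(f"pics/{n}{tag}.npz",**d);cv2.imwrite(f"pics/{n}{tag}.png",d["image"][:,:,::-1]);return d
def blobs(m,amin=20):
    n,l,st,c=cv2.connectedComponentsWithStats(m.astype(np.uint8));out=[]
    for i in range(1,n):
        if st[i,4]>=amin:
            cs,_=cv2.findContours((l==i).astype(np.uint8),0,2);r=cv2.minAreaRect(cs[0])
            out.append((st[i,4],c[i],cv2.boxPoints(r),r,cs[0]))
    return out
E
python3 - <<'E'
from h import *
t=np.load("pics/top0.npz");s=np.load("pics/scene0.npz")
np.set_printoptions(precision=1,suppress=True)
for n,uv,z in [("smear",(204,251),16),("spec",(409,260),16),("slip1",(240,197),30),("slip2",(360,205),30),("lanc",(278,261),41),("label",(332,272),66),("jar",(417,204),72),("cup",(495,277),70),("mixer",(303,190),60),("bottleA",(70,230),176),("bottleB",(125,207),150),("brown",(135,275),40)]:
    p=onz(t,uv,z)[0];print(n,p,proj(s,p)[0], np.hypot(p[0],p[1]))
a=cv2.resize(t["image"][140:310,160:460,::-1],None,fx=2.66,fy=2.66,interpolation=cv2.INTER_CUBIC)
cv2.imwrite("pics/tc.png",a)
E
```

```text
smear [480.7 272.7  16. ] [249.5 245.2] 552.6454475964695
spec [ 458.2 -268.6   16. ] [360.1 324.3] 531.143364142803
slip1 [622.4 176.4  30. ] [295.3 235.9] 646.9067884679148
slip2 [ 602.  -138.4   30. ] [357.3 277.4] 617.6790663002564
lanc [455.   74.9  41. ] [280.7 267.4] 461.11159127680406
label [427.7 -64.4  66. ] [304.2 285.3] 432.5420416888047
jar [ 600.5 -279.4   72. ] [393.1 288.5] 662.345515822908
cup [ 416.3 -475.8   70. ] [412.5 359.8] 632.1918334616703
mixer [637.2  10.1  60. ] [331.3 246.6] 637.2648083235176
bottleA [527.3 548.4 176. ] [208.4 176.7] 760.8137978919109
bottleB [583.8 431.2 150. ] [240.1 187.7] 725.7669205128318
brown [417.8 445.6  40. ] [206.4 228.4] 610.8282434036404
```

View pics/tc.png

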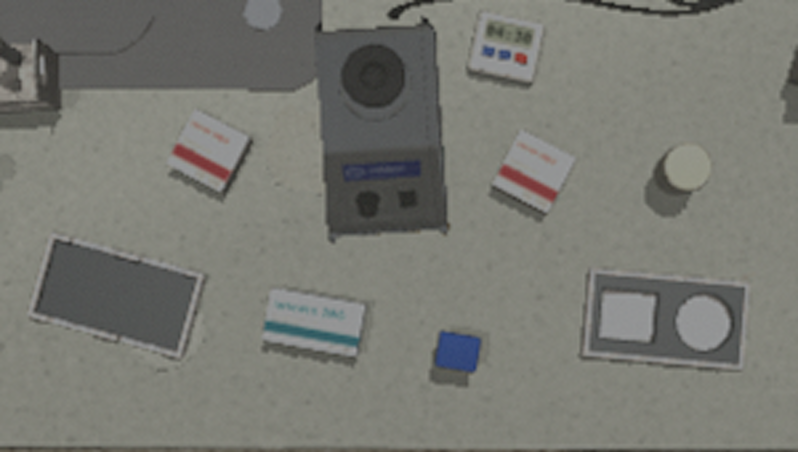

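The points from the top view reproject correctly into the scene view. Next I'll turn the tool and take close wrist views.

servo_tool([
  [1,0,0,0,0,0,7.8],
  [1,0,0,0,0,0,7.8],
  [1,0,0,0,0,0,7.8],
  [1,0,0,0,0,0,7.8],
  [1,0,0,0,0,0,7.8],
  [1,0,0,0,0,0,7.8],
  [1,0,0,0,0,0,7.8],
  [1,0,0,0,0,0,7.8],
  [1,0,0,0,0,0,7.8],
  [1,0,0,0,0,0,7.8],
])

```text
clock: 1.15
position: [260.9, 567.7, 241.8]
ee_rot: [-0.622, 0.783, -0.0, -0.0]
contact_force: [-0.6, -0.5, 0.6]
gripper_width: 85.5
```

servo_tool([
  [1,1.3,-2.75,0,0,0,0],
  [1,1.3,-2.75,0,0,0,0],
  [1,1.3,-2.75,0,0,0,0],
  [1,1.3,-2.75,0,0,0,0],
  [1,1.3,-2.75,0,0,0,0],
  [1,1.3,-2.75,0,0,0,0],
  [1,1.3,-2.75,0,0,0,0],
  [1,1.3,-2.75,0,0,0,0],
  [1,1.3,-2.75,0,0,0,0],
  [1,1.3,-2.75,0,0,0,0],
  [1,0,0,0,0,0,0],
  [1,0,0,0,0,0,0],
])

```text
clock: 2.35
position: [500.9, 380.1, 241.7]
ee_rot: [-0.624, 0.781, 0.0, -0.0]
contact_force: [-0.4, 0.7, 0.8]
gripper_width: 85.2
```

```bash
python3 - <<'E'
from h import *
from bench import *
s=read_state();print(s["clock"],s["position"],R.from_quat(s["ee_rot"]).as_matrix()[:,0],s["joints"]);snap("wrist","1")
E
```

```text
2.35 [500.94074554 380.09343478 241.73823733] [-2.21100592e-01 -9.75250746e-01  7.14517012e-04] [ 9.05876530e-01  3.92095472e-01  1.79960581e-02 -3.47059028e-04
 -1.19764033e+00 -1.12869301e+00]
```

servo_tool([
  [1,3,0,0,0,0,0],
  [1,3,0,0,0,0,0],
  [1,3,0,0,0,0,0],
  [1,3,0,0,0,0,0],
  [1,0,0,0,0,0,0],
  [1,0,0,0,0,0,0],
])

```text
clock: 3.0
position: [473.9, 264.1, 242.9]
ee_rot: [-0.625, 0.781, 0.0, 0.001]
contact_force: [1.2, 0.3, -0.7]
gripper_width: 85.5
```

```bash
python3 - <<'E'
from h import *
d=snap("wrist","2");a=np.load("pics/wrist1.npz")["image"]
b=np.vstack([a[:300],d["image"][:300]]);cv2.imwrite("pics/w12.png",b[:,:,::-1])
E
```

```text
(no output)
```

View pics/w12.png

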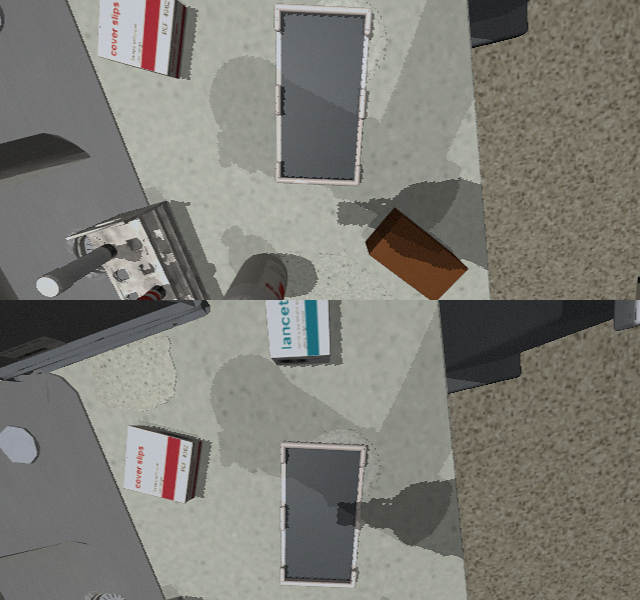

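The upper half is view 1 and the lower half is view 2. In view 2 the slip carton's top face spans about (123..200, 126..200), and the smear tray's outer corners are near (281,144), (368,145), (356,285) and (280,284). The lancets carton is only partly in view, at the top.

```bash
python3 - <<'E'
from h import *
np.set_printoptions(precision=1,suppress=True)
for t in "12":
    d=np.load(f"pics/wrist{t}.npz");im=d["image"];hsv=cv2.cvtColor(im,cv2.COLOR_RGB2HSV)
    print(t,[im[p].tolist() for p in ((50,120),(150,140),(164,500),(3+5,320),(146,320),(100,420),(200,200))])
    for nm,m,x in (("white",(im.min(2)>195),0),):
        m=m|((hsv[...,1]>140)&(hsv[...,2]>110)&((hsv[...,0]<8)|(hsv[...,0]>172)))
        m=cv2.morphologyEx(m.astype(np.uint8),cv2.MORPH_CLOSE,np.ones((7,7)));m[300:]=0
        for b in blobs(m,400):print(nm,b[0],b[1],b[2].tolist()and np.round(b[2],1).tolist())
    foam=(im.max(2)<110)&(im.min(2)>30)&(im[...,2].astype(int)>im[...,0]+2)
    foam=cv2.morphologyEx(foam.astype(np.uint8),cv2.MORPH_OPEN,np.ones((3,3)))
    foam[300:]=0
    for b in blobs(foam,3000):print("foam",b[0],b[1],np.round(b[2],1).tolist(), cv2.approxPolyDP(b[4],6,True)[:,0].tolist())
E
```

```text
1 [[195, 199, 207], [173, 172, 163], [132, 127, 113], [199, 204, 210], [88, 90, 92], [141, 143, 137], [173, 174, 164]]
white 4579 [136.1  32.1] [[97.0, 70.19999694824219], [100.0999984741211, -3.0999999046325684], [172.3000030517578, 0.0], [169.1999969482422, 73.30000305175781]]
white 737 [326.4  41. ] [[270.70001220703125, 111.5], [276.0, 4.599999904632568], [369.3999938964844, 9.300000190734863], [364.1000061035156, 116.19999694824219]]
white 438 [148.  249.5] [[125.80000305175781, 223.60000610351562], [137.0, 217.89999389648438], [169.6999969482422, 282.1000061035156], [158.5, 287.79998779296875]]
foam 10150 [324.4 101.4] [[274.29998779296875, 175.39999389648438], [282.0, 13.0], [364.1000061035156, 16.899999618530273], [356.3999938964844, 179.3000030517578]] [[282, 14], [289, 28], [302, 25], [303, 43], [314, 38], [310, 58], [316, 53], [324, 76], [335, 75], [324, 91], [328, 102], [282, 74], [282, 175], [353, 178], [364, 17]]
2 [[171, 172, 160], [190, 162, 157], [126, 120, 107], [191, 195, 200], [194, 194, 188], [143, 145, 133], [158, 162, 152]]
white 713 [170.7 167.4] [[156.8000030517578, 196.3000030517578], [168.10000610351562, 136.5], [184.3000030517578, 139.5], [172.89999389648438, 199.39999389648438]]
foam 3846 [105.5  39.7] [[-3.200000047683716, 67.19999694824219], [202.89999389648438, -7.099999904632568], [210.3000030517578, 13.5], [4.199999809265137, 87.80000305175781]] [[208, 7], [201, 0], [192, 8], [173, 4], [1, 67], [0, 76], [18, 79], [41, 66], [48, 72], [203, 16]]
foam 8530 [319.5 212.8] [[280.8999938964844, 276.79998779296875], [286.70001220703125, 147.8000030517578], [358.8999938964844, 151.0], [353.0, 280.1000061035156]] [[289, 148], [286, 275], [349, 279], [353, 221], [337, 204], [355, 200], [357, 152]]
```

```bash
python3 - <<'E'
from h import *
a=np.load("pics/wrist2.npz")["image"];b=np.load("pics/wrist1.npz")["image"]
z=lambda i,x,y,w,h,f:cv2.resize(i[y:y+h,x:x+w],None,fx=f,fy=f,interpolation=cv2.INTER_CUBIC)
m=np.hstack([np.vstack([z(a,115,120,95,75,4),z(b,95,0,95,75,4)]),z(a,270,135,105,150,4)])
cv2.imwrite("pics/z1.png",m[:,:,::-1]);print(m.shape)
E
```

```text
(600, 800, 3)
```

View pics/z1.png

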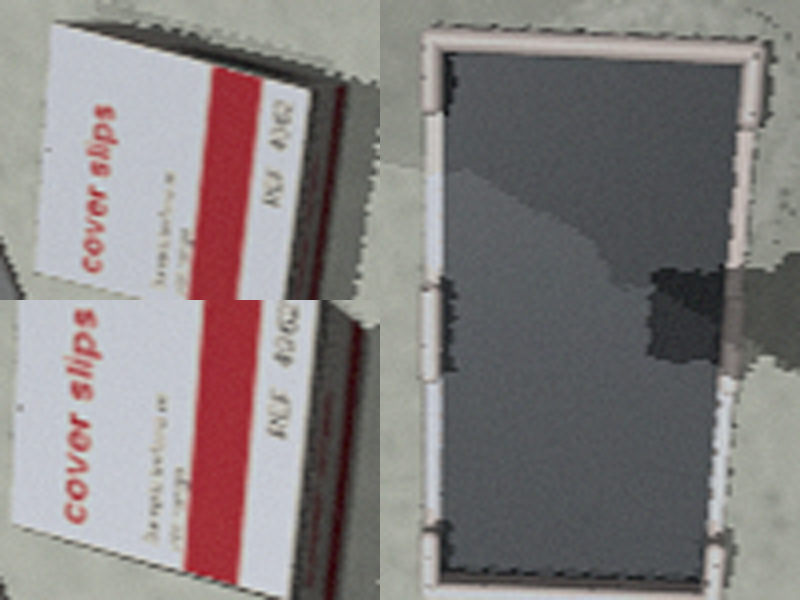

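Zoomed, view 2 gives slip top corners at (129.2,125.7), (193,142.5) and (123.8,188). View 1 gives (98.2,56.2) and (167.5,75). The tray's outer top corners in view 2 are at (281.2,142.5) and (366.2,146.2).

```bash
python3 - <<'E'
from h import *
np.set_printoptions(precision=1,suppress=True)
a=np.load("pics/wrist1.npz");b=np.load("pics/wrist2.npz")
print("slip corner tri",tri(a,(98.2,56.2),b,(123.8,188)))
P=onz(b,[(129.2,125.7),(193,142.5),(123.8,188)],30);Q=onz(a,[(98.2,56.2),(167.5,75)],30)
print(P,Q)
P=onz(b,[(129.2,125.7),(193,142.5),(123.8,188)],30);print(np.linalg.norm(P[1]-P[0]),np.linalg.norm(P[2]-P[0]),"centre",(P[1]+P[2])/2)
for v in(P[1]-P[0],P[2]-P[0],Q[1]-Q[0]):print(np.degrees(np.arctan2(v[1],v[0])))
c1=[(276,4.6),(373,8),(360,184.5),(276,184)];c2=[(281.2,142.5),(366.2,146.2),(355.5,286),(280.3,284.5)]
for u,v in zip(c1,c2):print("tray tri",tri(a,u,b,v))
for d,c in((a,c1),(b,c2)):
    T=onz(d,c,16);print(T,T.mean(0),[np.linalg.norm(T[i]-T[i-1]) for i in range(4)])
    for v in(T[0]-T[3],T[1]-T[2]):print("y axis",np.degrees(np.arctan2(v[1],v[0])))
E
```

```text
slip corner tri (array([665.7, 197.6,  28.4]), np.float64(0.18868220941392042))
[[635.7 143.4  30. ]
 [582.  171.1  30. ]
 [664.8 197.5  30. ]] [[664.7 198.1  30. ]
 [610.2 226.   30. ]]
60.488904815179055 61.49074620303056 centre [623.4 184.3  30. ]
152.71033559434474
61.7754624279394
152.92117918921923
tray tri (array([501.3, 190.1,  12.8]), np.float64(0.21187802789705779))
tray tri (array([418. , 212.3,  15.3]), np.float64(1.059872186358863))
tray tri (array([458.5, 365. ,  11.4]), np.float64(0.5841216394468282))
tray tri (array([544.9, 345.5,   7.7]), np.float64(0.060943135867478716))
[[501.  191.1  16. ]
 [417.6 212.6  16. ]
 [458.5 364.2  16. ]
 [543.4 344.4  16. ]] [480.1 278.   16. ] [np.float64(159.05183612877954), np.float64(86.13089707827447), np.float64(156.98241456179662), np.float64(87.17302206033894)]
y axis -105.44430274097542
y axis -105.08554606730479
[[501.  190.   16. ]
 [418.6 212.1  16. ]
 [458.7 362.5  16. ]
 [542.8 341.7  16. ]] [480.3 276.6  16. ] [np.float64(157.39412605593373), np.float64(85.30283374053067), np.float64(155.6574957615913), np.float64(86.66632083523947)]
y axis -105.41469298604257
y axis -104.9234150828352
```

```bash
python3 - <<'E'
from h import *
from bench import *
np.set_printoptions(precision=1,suppress=True)
s=read_state();M=R.from_quat(s["ee_rot"]).as_matrix();p=s["position"]
b=np.load("pics/wrist2.npz")
for z in(-2,-12):
  for y in(-42.5,42.5):print("pad tip",z,y,proj(b,[p+M@[x,y,z] for x in(-11,0,11)]).tolist())
t=np.load("pics/top0.npz");sc=np.load("pics/scene0.npz")
for d,n in((t,"top"),(sc,"scene")):
    print(n,"slip",proj(d,[(635.7,143.4,30),(582,171.1,30),(664.8,197.5,30),(623.4,184.3,30)]).tolist(),"tray",proj(d,[(501,190.5,16),(418,212.3,16),(458.6,363,16),(543,343,16)]).tolist())
z=lambda i,x,y,w,h,f:cv2.resize(i[y:y+h,x:x+w],None,fx=f,fy=f,interpolation=cv2.INTER_CUBIC)
m=np.vstack([np.hstack([z(t["image"],165,175,100,100,4),z(sc["image"],225,215,100,100,4)]),z(b["image"],160,290,320,80,2.5)])
cv2.imwrite("pics/z2.png",m[:,:,::-1])
E
```

```text
pad tip -2 -42.5 [[226.59540106484906, 351.3442395399268], [224.21876963455202, 330.1570253187383], [221.72502676378087, 307.92578502541875]]
pad tip -2 42.5 [[416.7256990900037, 351.2567413938773], [418.9207909855146, 330.0682740198226], [421.22404428725696, 307.83576177832856]]
pad tip -12 -42.5 [[220.15111196696273, 366.29037179537573], [217.44939111735584, 344.06284051436796], [214.60535713694338, 320.6644741461086]]
pad tip -12 42.5 [[422.7389318781583, 366.1965163830621], [425.23583852140035, 343.96752918357544], [427.864263923935, 320.56768170193743]]
top slip [[252.59414603727762, 191.9734318630215], [241.8923704700452, 212.36548720514818], [232.08562505535, 180.89736897341996], [236.98361324151557, 196.6141501094842]] tray [[235.1554197359997, 243.37678015636507], [226.64807064494659, 274.80725835590636], [169.79254549891385, 259.26613863227306], [177.72953209005297, 227.38506919921937]]
scene slip [[304.1122353727159, 237.98851852579966], [288.40256836523264, 241.34709467649714], [299.38437574559225, 228.74222589411107], [293.9926175342756, 234.9308615536243]] tray [[268.5791695410346, 252.2088121982826], [246.8241952640304, 260.36227880569055], [229.4538378717093, 237.71514913432583], [250.2259484422218, 230.16244319990685]]
```

View pics/z2.png

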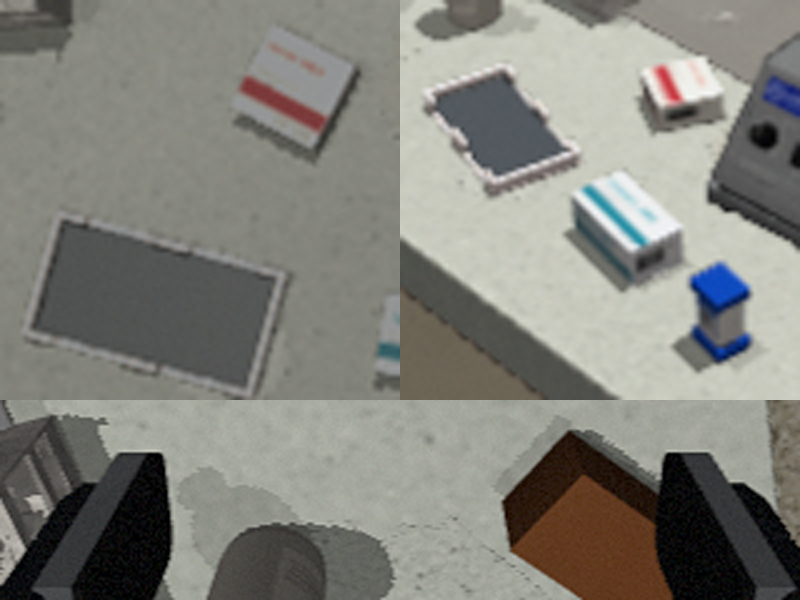

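In the fixed views the tray and slip sit about 4 mm lower in y than the wrist calibration says. The pads also appear at cols 226 and 425, row 312, about 4 px off prediction in both axes. That points to a small wrist-camera rotation, so I'll correct wrist pixels by about (-2,-4). Now I'll approach carton 1.

servo_tool([
  [1,0,0,0,0,0,7.75],
  [1,0,0,0,0,0,7.75],
  [1,0.06,-2.9,0,0,0,0],
  [1,0.06,-2.9,0,0,0,0],
  [1,0.06,-2.9,0,0,0,0],
  [1,0.06,-2.9,0,0,0,0],
  [1,0.06,-2.9,3,0,0,0],
  [1,0.06,-2.9,3,0,0,0],
  [1,0,0,3,0,0,0],
  [1,0,0,3,0,0,0],
  [1,0,0,3,0,0,0],
  [1,0,0,0,0,0,0],
])

```text
clock: 4.25
position: [623.3, 178.1, 86.7]
ee_rot: [-0.514, 0.858, 0.001, -0.005]
contact_force: [-1.6, 0.7, -0.5]
gripper_width: 85.7
```

```bash
python3 - <<'E'
from h import *
from bench import *
s=read_state();print(s["position"],np.degrees(R.from_quat(s["ee_rot"]).as_rotvec()),s["joints"]);d=snap("wrist","3")
E
```

```text
[623.29133225 178.14532547  86.70846405] [ 9.21704641e+01 -1.53909156e+02 -1.22718305e-01] [ 0.52690541  0.56525696 -0.11114279 -0.00157004 -0.90493051 -1.01755959]
```

View pics/wrist3.png

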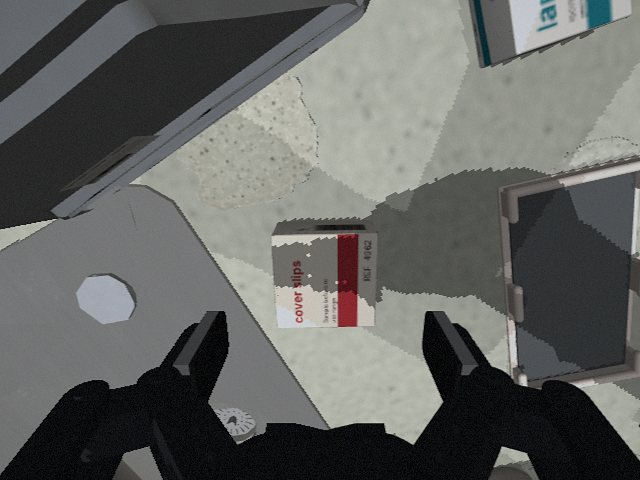

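The carton's top-face corners are at (273,235), (378,235), (375,326) and (277,327). It is centred between the pads, which sit at cols 226 and 425.

```bash
python3 - <<'E'
from h import *
from bench import *
np.set_printoptions(precision=1,suppress=True)
s=read_state();M=R.from_quat(s["ee_rot"]).as_matrix();p=s["position"]
d=np.load("pics/wrist3.npz");c=np.array([(273,235),(378,235),(375,326),(277,327)])
for k in((0,0),(-2,-4)):
  P=onz(d,c+k,30);print(P.mean(0),(P-p)@M,[np.linalg.norm(P[i]-P[i-1]) for i in range(4)])
E
```

```text
[623.9 183.8  30. ] [[ 26.2 -27.   59.9]
 [ 26.   33.3  60. ]
 [-34.2  34.3  59.8]
 [-34.6 -27.5  59.6]] [np.float64(60.765416456356235), np.float64(60.323845159531594), np.float64(60.188313161400835), np.float64(61.821186683033645)]
[623.7 180.9  30. ] [[ 28.6 -28.   59.9]
 [ 28.4  32.   60. ]
 [-31.3  32.9  59.8]
 [-31.7 -28.6  59.6]] [np.float64(60.2691155040813), np.float64(60.08436782330653), np.float64(59.69346282871097), np.float64(61.553197339422894)]
```

servo_tool([
  [1,-0.15,0.2,3,0,0,0],
  [1,0,0,2.2,0,0,0],
  [1,0,0,1.5,0,0,0],
  [1,0,0,0.5,0,0,0],
  [1,0,0,0,0,0,0],
  [0,0,0,0,0,0,0],
  [0,0,0,0,0,0,0],
  [0,0,0,0,0,0,0],
  [0,0,0,0,0,0,0],
  [0,0,0,0,0,0,0],
  [0,0,0,0,0,0,0],
])

```text
clock: 5.4
position: [626.2, 181.1, 22.3]
ee_rot: [-0.514, 0.858, -0.0, 0.002]
contact_force: [-0.8, 0.5, 6.1]
gripper_width: 60.7
```

servo_tool([
  [0,0,0,0,0,0,0],
  [0,0,0,-1,0,0,0],
  [0,0,0,-2.5,0,0,0],
  [0,0,0,-3,0,0,0],
  [0,0,0,-3,0,0,0],
  [0,0,0,-3,0,0,0],
  [0,0,0,0,0,0,-6.5],
  [0,0,0,0,0,0,-6.5],
  [0,0,0,0,0,0,0],
])

```text
clock: 6.3
position: [624.6, 180.3, 145.7]
ee_rot: [-0.607, 0.794, 0.0, -0.0]
contact_force: [-0.2, 0.0, -1.3]
gripper_width: 60.4
```

servo_tool([
  [0,-1.45,2.7,0,0,0,0],
  [0,-1.45,2.7,0,0,0,0],
  [0,-1.45,2.7,0,0,0,0],
  [0,-1.45,2.7,0,0,0,0],
  [0,-1.45,2.7,0,0,0,0],
  [0,-1.45,2.7,0,0,0,0],
  [0,0,0,3,0,0,0],
  [0,0,0,3,0,0,0],
  [0,0,0,0,0,0,0],
  [0,0,0,0,0,0,0],
])

```text
clock: 7.3
position: [491.6, 306.7, 85.4]
ee_rot: [-0.607, 0.795, -0.0, -0.001]
contact_force: [1.3, -0.3, -1.4]
gripper_width: 61.0
```

```bash
python3 - <<'E'
from h import *
from bench import *
s=read_state();print(s["clock"],s["position"],s["ee_rot"],s["gripper_width"]);d=snap("wrist","4")
E
```

```text
7.3 [491.58913833 306.74487911  85.41646554] [-6.07107142e-01  7.94619736e-01 -3.75433190e-04 -5.01858997e-04] 60.95292473644647
```

View pics/wrist4.png

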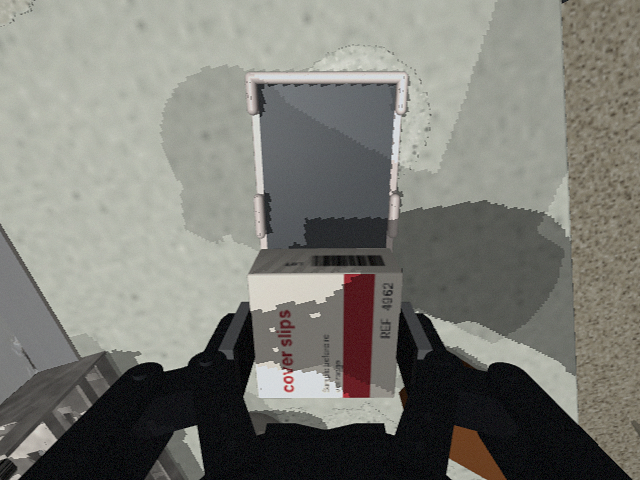

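The carton is held squarely, centred at col 327, and the tray is centred at col 328. The far rim runs along row 72.

```bash
python3 - <<'E'
from h import *
np.set_printoptions(precision=1,suppress=True)
d=np.load("pics/wrist4.npz")
P=onz(d,np.array([(247.5,72),(408.5,72)])+(-2,-4),16);m=P.mean(0);v=P[0]-P[1];print(P,np.linalg.norm(v),np.degrees(np.arctan2(v[1],v[0])))
u=np.array([.262,.965,0]);print("centre if end at -79/-83",m+79*u,m+83*u)
E
```

```text
[[501.1 187.7  16. ]
 [419.5 209.9  16. ]] 84.55142681624464 -15.23698697454009
centre if end at -79/-83 [481.  275.1  16. ] [482.  278.9  16. ]
```

servo_tool([
  [0,-0.15,0,2.5,0,0,0],
  [0,0,0,2,0,0,0],
  [0,0,0,1,0,0,0],
  [0,0,0,0.3,0,0,0],
  [0,0,0,0,0,0,0],
  [0,0,0,0,0,0,0],
  [1,0,0,0,0,0,0],
  [1,0,0,0,0,0,0],
  [1,0,0,0,0,0,0],
  [1,0,0,0,0,0,0],
  [1,0,0,0,0,0,0],
  [1,0,0,0,0,0,0],
])

```text
clock: 8.55
position: [491.8, 308.4, 27.3]
ee_rot: [-0.607, 0.794, -0.0, 0.0]
contact_force: [0.4, 0.5, -0.7]
gripper_width: 85.6
```

servo_tool([
  [1,0,0,-2,0,0,0],
  [1,0,0,-4,0,0,0],
  [1,0,0,-4,0,0,0],
  [1,0,0,-4,0,0,0],
  [1,0,0,-4,0,0,0],
  [1,0,0,-3.5,0,0,0],
  [1,0,0,0,0,0,0],
])

```text
clock: 9.25
position: [494.1, 310.0, 248.7]
ee_rot: [-0.608, 0.794, 0.0, 0.006]
contact_force: [-0.4, 0.0, 0.7]
gripper_width: 85.4
```

```bash
python3 - <<'E'
from h import *
from bench import *
s=read_state();print(s["position"],s["ee_rot"]);d=snap("wrist","5")
E
```

```text
[494.07256539 310.03656906 248.65217725] [-6.07809297e-01  7.94059390e-01  1.51134282e-04  6.12552459e-03]
```

servo_tool([
  [1,3,-2,0,0,0,0],
  [1,3,-2,0,0,0,0],
  [1,3,-2,0,0,0,0],
  [1,3,-2,0,0,0,0],
  [1,3,-2,0,0,0,0],
  [1,3,-2,0,0,0,0],
  [1,3,-2,0,0,0,0],
  [1,3,-2,0,0,0,0],
  [1,3,-2,0,0,0,0],
  [1,3,-2,0,0,0,0],
  [1,0,0,0,0,0,0],
])

```text
clock: 10.4
position: [606.2, -37.0, 240.0]
ee_rot: [-0.606, 0.796, 0.001, -0.002]
contact_force: [-0.5, 0.5, 0.0]
gripper_width: 85.2
```

```bash
python3 - <<'E'
from h import *
from bench import *
s=read_state();print(s["clock"],s["position"],s["ee_rot"]);d=snap("wrist","6");a=np.load("pics/wrist5.npz")["image"]
cv2.imwrite("pics/w56.png",np.vstack([d["image"][:310],a[200:450]])[:,:,::-1])
E
```

```text
10.4 [606.19724701 -37.01919037 239.99988034] [-6.05521349e-01  7.95826840e-01  7.48102713e-04 -1.72537985e-03]
```

View pics/w56.png

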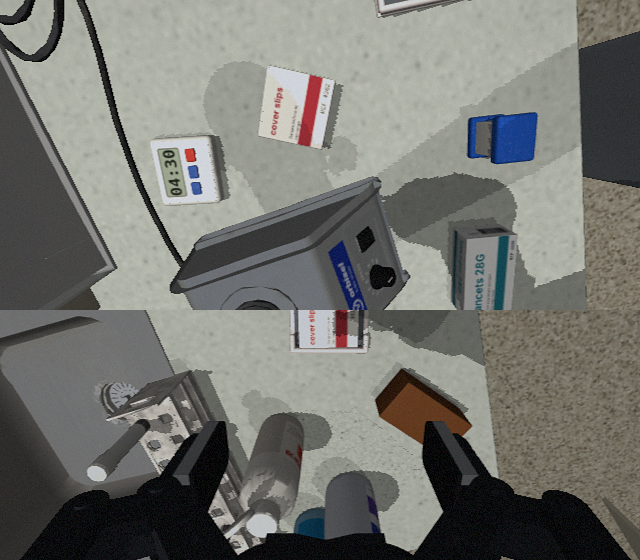

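In the upper view slip 2's top corners are about (269,66), (335,80), (324,148) and (259,136). The label box's top flange is about (498..537, 113..162). In the lower view the first carton lies flat in the tray.

```bash
cat >> h.py <<'E'
def go(target,psi):
    from bench import read_state
    s=read_state();M=R.from_quat(s["ee_rot"]).as_matrix();cur=np.degrees(np.arctan2(M[1,0],M[0,0]))
    t=(cur-psi+180)%360-180;a=np.radians(psi);M2=np.array([[np.cos(a),np.sin(a),0],[np.sin(a),-np.cos(a),0],[0,0,-1]])
    print("clock %.2f psi %.1f turn_z %.1f then shift cm"%(s["clock"],cur,t),np.round((np.array(target)-s["position"])@M2/10,2),"pos",np.round(s["position"],1))
C=np.array([-2,-4.])
def quad(d,c,z):
    P=onz(d,np.array(c)+C,z);e=[P[(i+1)%4]-P[i] for i in range(4)]
    print("centre",np.round(P.mean(0),1),"sides",[round(float(np.linalg.norm(v)),1) for v in e],"yaws",[round(float(np.degrees(np.arctan2(v[1],v[0]))),1) for v in e]);return P.mean(0)
E
python3 - <<'E'
from h import *
d=np.load("pics/wrist6.npz")
im=d["image"][55:160,245:345];m=((im.min(2)>165)|((im[...,0].astype(int)-im[...,1]>50))).astype(np.uint8)
m=cv2.morphologyEx(m,cv2.MORPH_CLOSE,np.ones((5,5)))
b=max(blobs(m,300),key=lambda b:b[0]);print(b[0],(b[2]+[245,55]).round(1).tolist(),(cv2.approxPolyDP(b[4],5,True)[:,0]+[245,55]).tolist())
c=quad(d,[(269,66),(335,80),(324,149),(258.5,136.5)],30)
quad(d,[(498,113),(537.5,113),(533,162),(492,161)],66)
go([c[0],c[1],90],-119)
E
```

```text
6372 [[245.0, 55.0], [344.0, 55.0], [344.0, 148.0], [245.0, 148.0]] [[245, 55], [245, 61], [266, 68], [258, 134], [320, 148], [332, 86], [344, 89], [344, 55]]
centre [ 604.2 -141.4   30. ] sides [59.8, 60.7, 62.9, 61.1] yaws [153.7, 65.0, -25.9, -117.9]
centre [430.1 -67.9  66. ] sides [32.8, 39.9, 35.8, 38.8] yaws [164.5, 80.3, -16.8, -103.8]
clock 10.45 psi -105.4 turn_z 13.6 then shift cm [ 9.35 -5.01 15.01] pos [605.7 -35.4 240.1]
```

servo_tool([
  [1,2.4,-1.15,0,0,0,0],
  [1,2.4,-1.15,0,0,0,0],
  [1,2.4,-1.15,0,0,0,0],
  [1,2.4,-1.15,0,0,0,0],
  [1,0,0,4,0,0,5.5],
  [1,0,0,4,0,0,5.5],
  [1,0,0,4,0,0,0],
  [1,0,0,3,0,0,0],
  [1,0,0,0,0,0,0],
  [1,0,0,0,0,0,0],
])

```text
clock: 11.45
position: [625.6, -137.5, 92.3]
ee_rot: [-0.529, 0.848, 0.0, -0.001]
contact_force: [0.3, 0.1, 0.5]
gripper_width: 85.3
```

```bash
python3 - <<'E'
from h import *
d=snap("wrist","7");go([604.2,-141.4,20],-116.3)
im=d["image"];m=((im.min(2)>150)|((im[...,0].astype(int)-im[...,1]>60))).astype(np.uint8);m[:120]=0;m[400:]=0
m=cv2.morphologyEx(m,cv2.MORPH_OPEN,np.ones((5,5)))
for b in blobs(m,2000):print(b[0],b[1],b[2].round(1).tolist(),cv2.approxPolyDP(b[4],6,True)[:,0].tolist())
E
```

```text
clock 11.50 psi -116.1 turn_z 0.2 then shift cm [1.32 1.84 7.37] pos [ 626.6 -137.7   93.7]
6563 [133.06414749 243.08380314] [[44.79999923706055, 194.8000030517578], [139.5, 136.5], [218.39999389648438, 264.79998779296875], [123.69999694824219, 323.1000061035156]] [[60, 189], [80, 204], [67, 216], [79, 238], [90, 226], [98, 245], [107, 244], [103, 232], [125, 228], [130, 217], [151, 243], [120, 231], [130, 237], [126, 258], [141, 261], [140, 273], [130, 264], [104, 273], [108, 255], [91, 247], [98, 279], [125, 282], [103, 285], [106, 294], [121, 289], [134, 300], [131, 286], [144, 284], [141, 294], [158, 302], [164, 288], [144, 279], [157, 265], [167, 270], [176, 262], [174, 270], [189, 278], [196, 265], [210, 270], [211, 253], [187, 252], [170, 225], [157, 228], [137, 215], [151, 203], [151, 218], [153, 210], [166, 215], [163, 196], [140, 188], [147, 202], [108, 213], [101, 225], [83, 215], [103, 200], [101, 192], [87, 196], [68, 183]]
2161 [336.09949098 218.98056455] [[302.0, 204.0], [385.0, 204.0], [385.0, 241.0], [302.0, 241.0]] [[302, 239], [315, 241], [323, 230], [354, 234], [385, 206], [369, 206], [368, 213], [367, 205], [306, 204]]
```

View pics/wrist7.png

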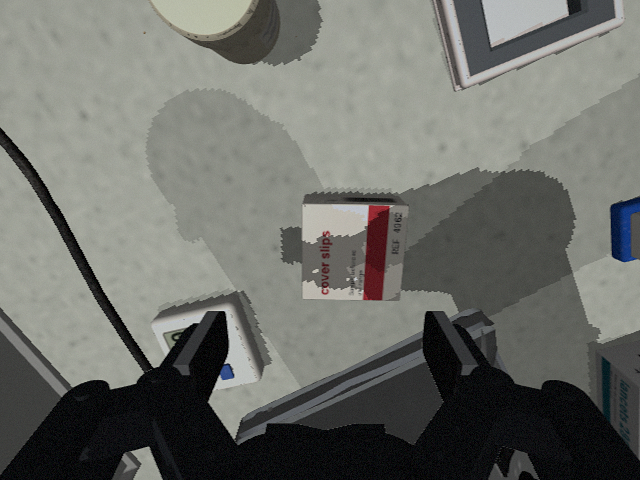

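Slip 2's corners are at (302,204), (406,206), (401,300) and (303,299). The tool needs to go forward and right.

```bash
python3 - <<'E'
from h import *
d=np.load("pics/wrist7.npz");c=quad(d,[(302,204),(406.5,206),(401,300.5),(303,299)],30);go([c[0],c[1],20],-116.1)
E
```

```text
centre [ 604.7 -141.7   30. ] sides [59.8, 60.5, 61.7, 60.6] yaws [152.8, 65.0, -27.1, -116.9]
clock 11.50 psi -116.1 turn_z -0.0 then shift cm [1.32 1.79 7.37] pos [ 626.6 -137.7   93.7]
```

servo_tool([
  [1,1.3,1.8,2,0,0,0],
  [1,0,0,3,0,0,0],
  [1,0,0,1.7,0,0,0],
  [1,0,0,0.6,0,0,0],
  [1,0,0,0,0,0,0],
  [0,0,0,0,0,0,0],
  [0,0,0,0,0,0,0],
  [0,0,0,0,0,0,0],
  [0,0,0,0,0,0,0],
  [0,0,0,0,0,0,0],
  [0,0,0,0,0,0,0],
  [0,0,0,0,0,0,0],
])

```text
clock: 12.7
position: [605.3, -142.0, 21.6]
ee_rot: [-0.529, 0.849, -0.001, 0.002]
contact_force: [-0.1, 0.9, 6.3]
gripper_width: 61.0
```

servo_tool([
  [0,0,0,-1,0,0,0],
  [0,0,0,-3,0,0,0],
  [0,0,0,-4,0,0,0],
  [0,0,0,-4,0,0,0],
  [0,0,0,-4,0,0,0],
  [0,0,0,-4,0,0,0],
  [0,0,0,-1.5,0,0,-5.45],
  [0,0,0,0,0,0,-5.45],
  [0,0,0,0,0,0,0],
  [0,0,0,0,0,0,0],
])

```text
clock: 13.7
position: [603.0, -141.9, 234.0]
ee_rot: [-0.606, 0.796, 0.0, -0.0]
contact_force: [-0.8, 0.5, -1.4]
gripper_width: 60.9
```

```bash
python3 - <<'E'
from h import *
u=np.array([.262,.965]);p=np.array([481,274])-36.5*u;print(p);go([p[0],p[1],100],-105.2)
E
```

```text
[471.437  238.7775]
clock 13.70 psi -105.4 turn_z -0.2 then shift cm [-33.29  22.68  13.4 ] pos [ 603.  -141.9  234. ]
```

servo_tool([
  [0,-3.33,2.27,0,0,0,0],
  [0,-3.33,2.27,0,0,0,0],
  [0,-3.33,2.27,0,0,0,0],
  [0,-3.33,2.27,0,0,0,0],
  [0,-3.33,2.27,0,0,0,0],
  [0,-3.33,2.27,0,0,0,0],
  [0,-3.33,2.27,0,0,0,0],
  [0,-3.33,2.27,0,0,0,0],
  [0,-3.33,2.27,0,0,0,0],
  [0,-3.33,2.27,0,0,0,0],
  [0,0,0,0,0,0,0],
])

```text
clock: 14.8
position: [471.1, 242.5, 233.7]
ee_rot: [-0.608, 0.794, 0.0, -0.0]
contact_force: [-0.2, -0.3, -0.5]
gripper_width: 60.8
```

servo_tool([
  [0,0,0,4,0,0,0],
  [0,0,0,4,0,0,0],
  [0,0,0,4,0,0,0],
  [0,0,0,3,0,0,0],
  [0,0,0,0,0,0,0],
  [0,0,0,0,0,0,0],
])

```text
clock: 15.4
position: [472.8, 238.8, 84.5]
ee_rot: [-0.607, 0.795, -0.0, -0.0]
contact_force: [0.1, 0.3, -0.2]
gripper_width: 61.0
```

```bash
python3 - <<'E'
from h import *
go([471.4,238.8,27],-105.2)
E
```

```text
clock 15.40 psi -105.3 turn_z -0.1 then shift cm [0.04 0.14 5.75] pos [472.8 238.8  84.5]
```

servo_tool([
  [0,0,0.1,2.5,0,0,0],
  [0,0,0,2,0,0,0],
  [0,0,0,1,0,0,0],
  [0,0,0,0.3,0,0,0],
  [0,0,0,0,0,0,0],
  [0,0,0,0,0,0,0],
  [1,0,0,0,0,0,0],
  [1,0,0,0,0,0,0],
  [1,0,0,0,0,0,0],
  [1,0,0,0,0,0,0],
  [1,0,0,0,0,0,0],
])

```text
clock: 16.5
position: [471.5, 239.4, 26.4]
ee_rot: [-0.607, 0.795, 0.0, 0.0]
contact_force: [-0.3, -0.3, 0.3]
gripper_width: 85.5
```

servo_tool([
  [1,0,0,-2,0,0,0],
  [1,0,0,-4,0,0,0],
  [1,0,0,-4,0,0,0],
  [1,0,0,-4,0,0,0],
  [1,0,0,-4,0,0,0],
  [1,3,0,-2,0,0,0],
  [1,3,0,0,0,0,0],
  [1,3,0,0,0,0,0],
  [1,1,0,0,0,0,0],
  [1,0,0,0,0,0,0],
  [1,0,0,0,0,0,0],
])

```text
clock: 17.6
position: [445.6, 143.4, 226.4]
ee_rot: [-0.607, 0.795, -0.0, 0.0]
contact_force: [-0.2, 0.1, 0.9]
gripper_width: 85.3
```

```bash
python3 - <<'E'
from h import *
go([455,70,60],-100);d=snap("wrist","8")
E
```

```text
clock 17.60 psi -105.3 turn_z -5.3 then shift cm [ 7.07 -2.2  16.64] pos [445.6 143.4 226.4]
```

View pics/wrist8.png

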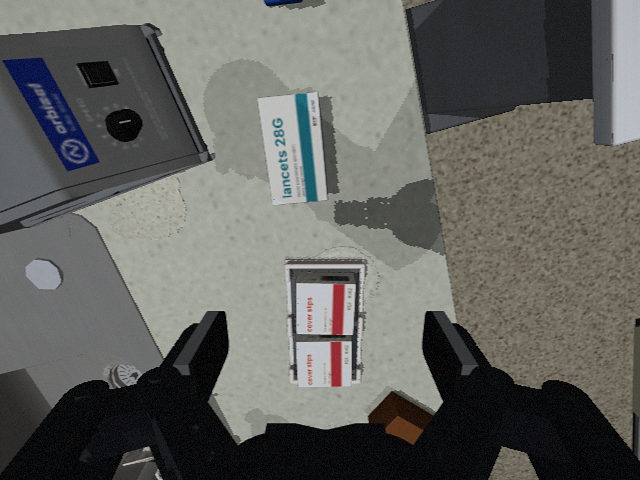

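Both cartons are in the bay, at rows 283-335 and 341-387. The lancets carton's top corners are at (259,97), (316,93), (327,201) and (273,205).

```bash
python3 - <<'E'
from h import *
d=np.load("pics/wrist8.npz")
c=quad(d,[(259,97),(316,93),(327,201),(273,205)],41)
a=quad(d,[(297,283),(353,283),(355,334),(296,335)],35);b=quad(d,[(298,342),(351,342),(355,387),(296,387.5)],35)
u=np.array([.262,.965]);n=np.array([.965,-.262])
for p in(a,b):print((p[:2]-[481,274])@n,(p[:2]-[481,274])@u)
go([c[0],c[1],27],-102)
E
```

```text
centre [455.7  74.   41. ] sides [48.4, 92.7, 50.7, 93.2] yaws [168.4, 80.5, -11.0, -100.9]
centre [471.9 237.6  35. ] sides [57.7, 61.2, 64.3, 62.4] yaws [164.7, 78.2, -14.1, -107.9]
centre [491.1 306.1  35. ] sides [58.3, 61.3, 68.3, 61.9] yaws [164.7, 80.4, -14.7, -109.0]
0.8088344964889113 -37.52025940975409
1.3154165426913051 33.603977402398606
clock 17.65 psi -105.3 turn_z -3.3 then shift cm [ 6.61 -2.44 19.93] pos [445.7 143.7 226.3]
```

servo_tool([
  [1,0,0,0,0,0,-4.8],
  [1,2.2,-0.75,2,0,0,0],
  [1,2.2,-0.75,4,0,0,0],
  [1,2.2,-0.75,4,0,0,0],
  [1,0,0,2.6,0,0,0],
  [1,0,0,0,0,0,0],
  [1,0,0,0,0,0,0],
])

```text
clock: 18.35
position: [456.2, 74.8, 100.5]
ee_rot: [-0.64, 0.768, -0.0, -0.0]
contact_force: [-0.1, 1.0, -0.0]
gripper_width: 85.6
```

```bash
python3 - <<'E'
from h import *
d=snap("wrist","9");e=np.load("pics/wrist8.npz");q=[]
for x in(e,d):
    h=cv2.cvtColor(x["image"],cv2.COLOR_RGB2HSV);m=(cv2.inRange(h,(80,90,60),(100,255,255))>0);m[330:]=0
    b=max(blobs(m,100),key=lambda b:b[0]);c=b[2];c=c[np.argsort(c[:,1])];q.append((c[:2].mean(0),c[2:].mean(0)));print(b[0],c.round(1).tolist())
for i in(0,1):
    p,g=tri(e,q[0][i]+C,d,q[1][i]+C);print("stripe end",p.round(1),g)
A=onz(d,np.array(q[1])+C,41);print(A,np.degrees(np.arctan2(*(A[0]-A[1])[1::-1])))
go([455.7,74,25],-100.5)
E
```

```text
1191 [[306.0, 92.9000015258789], [294.6000061035156, 94.19999694824219], [317.79998779296875, 200.10000610351562], [306.29998779296875, 201.39999389648438]]
1853 [[336.0, 198.89999389648438], [353.20001220703125, 199.0], [334.79998779296875, 329.0], [352.0, 329.1000061035156]]
stripe end [436.7  30.3  43. ] 0.15701133345986354
stripe end [453.1 123.4  25.7] 1.80623645704476
[[436.71690145  30.71071913  41.        ]
 [451.24458476 113.55917225  41.        ]] -99.94584090631541
clock 18.40 psi -100.4 turn_z 0.1 then shift cm [0.13 0.07 7.64] pos [456.7  75.1 101.4]
```

servo_tool([
  [1,0,0.05,3,0,0,0],
  [1,0,0,2.5,0,0,0],
  [1,0,0,1.5,0,0,0],
  [1,0,0,0.5,0,0,0],
  [1,0,0,0,0,0,0],
  [0,0,0,0,0,0,0],
  [0,0,0,0,0,0,0],
  [0,0,0,0,0,0,0],
  [0,0,0,0,0,0,0],
  [0,0,0,0,0,0,0],
  [0,0,0,0,0,0,0],
  [0,0,0,0,0,0,0],
])

```text
clock: 19.6
position: [455.7, 74.5, 26.8]
ee_rot: [-0.64, 0.769, -0.0, 0.001]
contact_force: [-2.0, 0.5, 6.1]
gripper_width: 52.9
```

servo_tool([
  [0,0,0,-1,0,0,0],
  [0,0,0,-3,0,0,0],
  [0,0,0,-4,0,0,0],
  [0,0,0,-3,0,0,4.8],
  [0,0,0,0,0,0,0],
  [0,0,0,0,0,0,0],
])

```text
clock: 20.2
position: [454.6, 74.0, 136.4]
ee_rot: [-0.607, 0.795, 0.0, 0.001]
contact_force: [-0.1, -0.3, -1.5]
gripper_width: 53.3
```

```bash
python3 - <<'E'
from h import *
d=snap("wrist","10");go([481.5,273,100],-105.2)
E
```

```text
clock 20.25 psi -105.3 turn_z -0.1 then shift cm [-19.95   2.57   3.52] pos [454.   73.7 135.2]
```

View pics/wrist10.png

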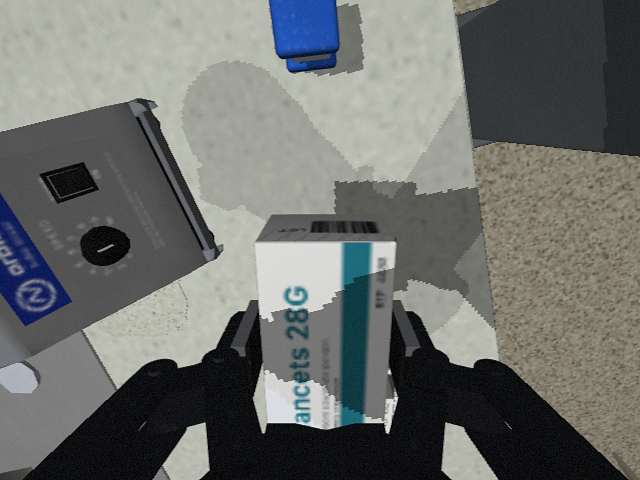

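The box is held level, with its far top edge at row 241, cols 256-397.

```bash
python3 - <<'E'
from h import *
from bench import read_state
s=read_state();M=R.from_quat(s["ee_rot"]).as_matrix();p=s["position"];d=np.load("pics/wrist10.npz")
for k in(0,1):
    P=onz(d,np.array([(256,241),(397,241)])+C*k,p[2]+15.5);print(((P-p)@M).round(1), (((P-p)@M)[:,0].mean()-47.5).round(1))
E
```

```text
[[ 44.5 -23.9 -15.5]
 [ 44.5  26.6 -15.5]] -3.0
[[ 46.  -24.5 -15.5]
 [ 46.1  25.8 -15.5]] -1.5
```

servo_tool([
  [0,-2.83,0.37,0,0,0,0],
  [0,-2.83,0.37,0,0,0,0],
  [0,-2.83,0.37,0,0,0,0],
  [0,-2.83,0.37,0,0,0,0],
  [0,-2.83,0.37,0,0,0,0],
  [0,-2.83,0.37,0,0,0,0],
  [0,-2.83,0.37,0,0,0,0],
  [0,0,0,2.5,0,0,0],
  [0,0,0,2,0,0,0],
  [0,0,0,0,0,0,0],
  [0,0,0,0,0,0,0],
])

```text
clock: 21.35
position: [481.6, 271.3, 89.3]
ee_rot: [-0.607, 0.795, -0.0, -0.002]
contact_force: [0.8, -0.2, 0.0]
gripper_width: 53.4
```

```bash
python3 - <<'E'
from h import *
go([481,272,61.5],-105.2)
E
```

```text
clock 21.35 psi -105.3 turn_z -0.1 then shift cm [-0.05  0.07  2.78] pos [481.6 271.3  89.3]
```

servo_tool([
  [0,0,0,1.5,0,0,0],
  [0,0,0,0.8,0,0,0],
  [0,0,0,0.5,0,0,0],
  [0,0,0,0,0,0,0],
  [0,0,0,0,0,0,0],
])

```text
clock: 21.85
position: [482.2, 272.1, 62.8]
ee_rot: [-0.607, 0.795, 0.0, 0.0]
contact_force: [-0.5, 0.6, -0.8]
gripper_width: 53.4
```

servo_tool([
  [1,0,0,0,0,0,0],
  [1,0,0,0,0,0,0],
  [1,0,0,0,0,0,0],
  [1,0,0,0,0,0,0],
  [1,0,0,0,0,0,0],
  [1,0,0,-2,0,0,0],
  [1,0,0,-4,0,0,0],
  [1,0,0,-4,0,0,0],
  [1,0,0,-4,0,0,0],
  [1,0,0,-4,0,0,0],
  [1,0,0,0,0,0,-5.2],
  [1,0,0,0,0,0,-5.2],
])

```text
clock: 23.05
position: [482.3, 272.3, 244.2]
ee_rot: [-0.678, 0.735, 0.0, 0.002]
contact_force: [0.6, -0.5, -1.5]
gripper_width: 85.8
```

```bash
python3 - <<'E'
from h import *
go([590,-180,240],-95)
E
```

```text
clock 23.05 psi -94.7 turn_z 0.3 then shift cm [ 44.12 -14.68   0.42] pos [482.3 272.3 244.2]
```

servo_tool([
  [1,3.5,-1.22,0,0,0,0],
  [1,3.5,-1.22,0,0,0,0],
  [1,3.5,-1.22,0,0,0,0],
  [1,3.5,-1.22,0,0,0,0],
  [1,3.5,-1.22,0,0,0,0],
  [1,3.5,-1.22,0,0,0,0],
  [1,3.5,-1.22,0,0,0,0],
  [1,3.5,-1.22,0,0,0,0],
  [1,3.5,-1.22,0,0,0,0],
  [1,3.5,-1.22,0,0,0,0],
  [1,3.5,-1.22,0,0,0,0],
  [1,3.5,-1.22,0,0,0,0],
])

```text
clock: 24.25
position: [592.2, -160.5, 242.2]
ee_rot: [-0.676, 0.737, 0.0, -0.0]
contact_force: [0.5, 0.7, -0.2]
gripper_width: 85.4
```

servo_tool([
  [1,0,0,0,0,0,0],
  [1,0,0,0,0,0,0],
])

```text
clock: 24.45
position: [591.8, -159.7, 241.7]
ee_rot: [-0.676, 0.737, 0.0, -0.0]
contact_force: [0.3, 0.4, -0.4]
gripper_width: 85.1
```

```bash
python3 - <<'E'
from h import *
d=snap("wrist","11");go([600,-279,100],-95)
E
```

```text
clock 24.50 psi -94.9 turn_z 0.1 then shift cm [11.9  -1.87 14.2 ] pos [ 591.8 -158.8  242. ]
```

servo_tool([
  [1,3,0,0,0,0,0],
  [1,3,0,0,0,0,0],
  [1,0,0,0,0,0,0],
  [1,0,0,0,0,0,0],
])

```text
clock: 24.9
position: [586.8, -218.0, 242.4]
ee_rot: [-0.676, 0.736, 0.0, 0.0]
contact_force: [0.5, -0.3, -0.5]
gripper_width: 85.5
```

```bash
python3 - <<'E'
from h import *
d=snap("wrist","12");go([600,-279,100],-95);a=np.load("pics/wrist11.npz")["image"]
cv2.imwrite("pics/w1112.png",np.vstack([a[:290],d["image"][:310]])[:,:,::-1])
E
```

```text
clock 24.95 psi -94.8 turn_z 0.2 then shift cm [ 6.   -1.83 14.25] pos [ 587.  -217.6  242.5]
```

View pics/w1112.png

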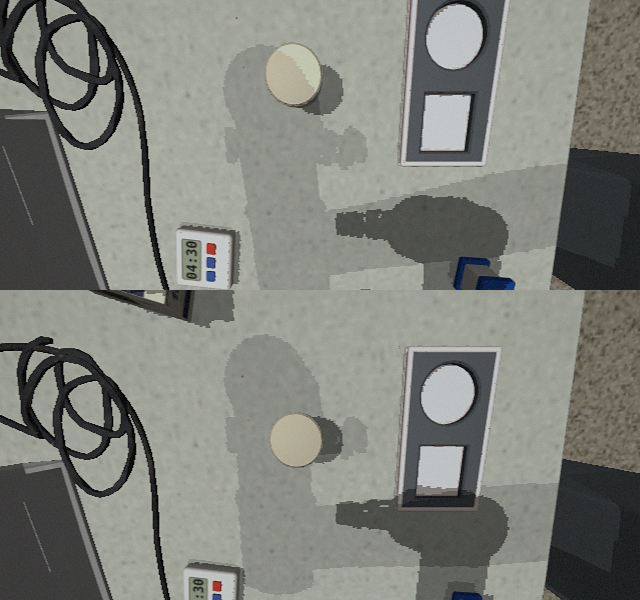

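In view 12 (bottom, rows offset by 290) the jar lid is centred at (296,150), and in view 11 at (293,73). In view 12 the specimen tray's corners are about (406,59), (500,58), (478,217) and (398,218), and the round hole is at (448,103).

```bash
python3 - <<'E'
from h import *
np.set_printoptions(precision=1,suppress=True)
e=np.load("pics/wrist11.npz");d=np.load("pics/wrist12.npz");J=[];H=[]
for x in(e,d):
    im=x["image"].astype(int);m=(im[...,0]-im[...,2]>22)&(im[...,0]>150)&(np.arange(640)[None]<340)&(np.arange(640)[None]>250);m[250:]=0
    m=cv2.morphologyEx(m.astype(np.uint8),cv2.MORPH_CLOSE,np.ones((5,5)))
    b=max(blobs(m,200),key=lambda b:b[0]);E=cv2.fitEllipse(cv2.convexHull(b[4]));J.append(np.array(E[0]));print("jar",b[0],E)
    m=(im.min(2)>175);m[:,:400]=0;m[:,520:]=0;m[250:]=0
    for b in blobs(m,900):print("white",b[0],b[1],b[2].round(0).tolist());
print("jar tri",tri(e,J[0]+C,d,J[1]+C),onz(e,J[0]+C,72),onz(d,J[1]+C,72))
T=quad(d,[(406,58.5),(500,57.5),(478.5,217.5),(398,218)],16);quad(d,[(417,157),(466,156),(460,207),(417,205)],3)
print("round",onz(d,np.array((448,103.5))+C,3),onz(e,np.array((454.5,36))+C,3),"tri BL",tri(e,np.array((400,163.5))+C,d,np.array((398,218.))+C),"BR",tri(e,np.array((485,165))+C,d,np.array((478.5,217.5))+C))
E
```

```text
jar 1907 ((292.6059265136719, 73.32879638671875), (55.01095199584961, 60.792598724365234), 170.74649047851562)
white 1325 [449.2  95.1] [[401.0, 164.0], [413.0, -7.0], [508.0, 0.0], [496.0, 171.0]]
white 2683 [454.3  36.4] [[427.0, 5.0], [481.0, 5.0], [481.0, 68.0], [427.0, 68.0]]
white 2302 [445.  121.9] [[421.0, 149.0], [426.0, 92.0], [470.0, 96.0], [465.0, 153.0]]
jar 2097 ((295.192138671875, 149.6910400390625), (50.455440521240234, 52.4253044128418), 149.54190063476562)
white 1185 [447.3 109.7] [[398.0, 203.0], [410.0, 50.0], [500.0, 57.0], [489.0, 210.0]]
white 2270 [447.2 103.9] [[422.0, 76.0], [472.0, 76.0], [472.0, 133.0], [422.0, 133.0]]
white 1629 [439.5 176.5] [[417.0, 196.0], [421.0, 153.0], [462.0, 157.0], [458.0, 199.0]]
jar tri (array([ 606.7, -286.4,   70.1]), np.float64(0.2595793580420218)) [[ 606.4 -286.1   72. ]] [[ 606.6 -286.5   72. ]]
centre [ 462.2 -276.7   16. ] sides [86.8, 152.1, 86.1, 151.9] yaws [175.7, 85.9, -4.5, -93.8]
centre [ 462.4 -236.8    3. ] sides [51.2, 54.3, 47.4, 51.2] yaws [176.3, 85.8, -7.6, -89.9]
round [[ 456.2 -314.2    3. ]] [[ 456.4 -314.     3. ]] tri BL (array([ 509.1, -201.4,    5.4]), np.float64(1.6061829272731887)) BR (array([ 414. , -190. ,  -10.1]), np.float64(1.163955623421802))
```

```bash
python3 - <<'E'
from h import *
go([606.5,-286.3,56],-94.8)
E
```

```text
clock 24.95 psi -94.8 turn_z -0.0 then shift cm [ 6.68 -2.52 18.65] pos [ 587.  -217.6  242.5]
```

servo_tool([
  [1,3.34,-1.26,0,0,0,0],
  [1,3.34,-1.26,2,0,0,0],
  [1,0,0,4,0,0,0],
  [1,0,0,4,0,0,0],
  [1,0,0,1.5,0,0,0],
  [1,0,0,0,0,0,0],
  [1,0,0,0,0,0,0],
])

```text
clock: 25.65
position: [607.3, -286.6, 128.3]
ee_rot: [-0.677, 0.736, -0.001, 0.0]
contact_force: [0.3, -0.4, 1.0]
gripper_width: 85.1
```

```bash
python3 - <<'E'
from h import *
np.set_printoptions(precision=1,suppress=True)
x=snap("wrist","13");go([606.5,-286.3,56],-94.8)
im=x["image"].astype(int);m=(im[...,0]-im[...,2]>22)&(im[...,0]>130);m[:,:235]=0;m[:,415:]=0
m=cv2.morphologyEx(m.astype(np.uint8),cv2.MORPH_CLOSE,np.ones((5,5)))
for b in blobs(m,1000):
    E=cv2.fitEllipse(cv2.convexHull(b[4]));print(b[0],E,onz(x,np.array(E[0])+C,72))
E
```

```text
clock 25.70 psi -94.8 turn_z 0.0 then shift cm [-0.1  0.1  7.3] pos [ 607.8 -286.9  129.2]
```

servo_tool([
  [1,0,0,3,0,0,0],
  [1,0,0,2.5,0,0,0],
  [1,0,0,1.3,0,0,0],
  [1,0,0,0.4,0,0,0],
  [1,0,0,0,0,0,0],
  [0,0,0,0,0,0,0],
  [0,0,0,0,0,0,0],
  [0,0,0,0,0,0,0],
  [0,0,0,0,0,0,0],
  [0,0,0,0,0,0,0],
  [0,0,0,0,0,0,0],
  [0,0,0,0,0,0,0],
])

```text
clock: 26.9
position: [607.1, -287.9, 56.8]
ee_rot: [-0.677, 0.736, -0.001, 0.0]
contact_force: [-1.2, 1.0, 6.1]
gripper_width: 45.1
```

servo_tool([
  [0,0,0,-1,0,0,0],
  [0,0,0,-2.5,0,0,0],
  [0,0,0,-3,0,0,0],
  [0,0,0,-2.5,0,0,0],
  [0,0,0,0,0,0,0],
  [0,0,0,0,0,0,0],
])

```text
clock: 27.5
position: [606.2, -287.2, 145.4]
ee_rot: [-0.676, 0.737, 0.0, 0.0]
contact_force: [-1.2, 0.2, -1.2]
gripper_width: 44.6
```

```bash
python3 - <<'E'
from h import *
snap("wrist","14");go([458.5,-314.5,140],-94.8)
E
```

```text
clock 27.55 psi -94.9 turn_z -0.1 then shift cm [ 3.96 14.42  0.42] pos [ 605.6 -287.1  144.2]
```

servo_tool([
  [0,0.66,2.4,0,0,0,0],
  [0,0.66,2.4,0,0,0,0],
  [0,0.66,2.4,0,0,0,0],
  [0,0.66,2.4,0,0,0,0],
  [0,0.66,2.4,0,0,0,0],
  [0,0.66,2.4,0,0,0,0],
  [0,0,0,2.5,0,0,0],
  [0,0,0,2,0,0,0],
  [0,0,0,0,0,0,0],
  [0,0,0,0,0,0,0],
])

```text
clock: 28.55
position: [459.1, -314.6, 99.5]
ee_rot: [-0.676, 0.737, 0.001, -0.001]
contact_force: [0.6, -0.3, -0.6]
gripper_width: 45.2
```

```bash
python3 - <<'E'
from h import *
snap("wrist","15");go([458.5,-314.5,60],-94.8);a=cv2.imread("pics/wrist14.png");b=cv2.imread("pics/wrist15.png");s=snap("scene","1")["image"][:,:,::-1]
z=cv2.resize(s[270:360,320:460],None,fx=2.6,fy=2.6,interpolation=cv2.INTER_CUBIC)[:234,:360]
o=np.zeros((600,800,3),np.uint8);o[:480,:440]=b[:,100:540];o[:234,440:440+z.shape[1]]=z;o[240:560,440:800]=a[150:470,145:505];cv2.imwrite("pics/j.png",o)
E
```

```text
clock 28.60 psi -94.9 turn_z -0.1 then shift cm [-0.02  0.14  4.03] pos [ 459.8 -314.8  100.3]
```

View pics/j.png

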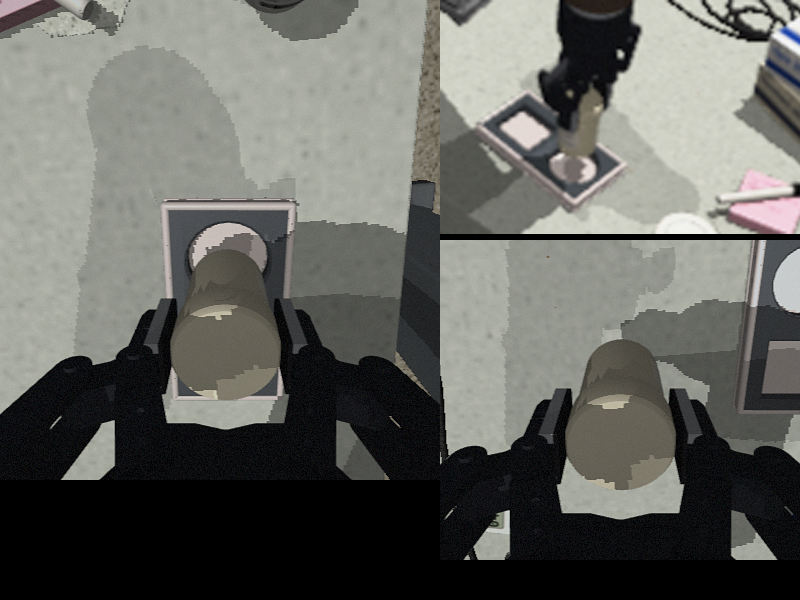

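The jar is held upright in the pads. In image columns the lid centre is at 326 and the body and hole at about 328. The hole's far foam edge is at row 222 and the jar bottom's front edge at row 249.

```bash
python3 - <<'E'
from h import *
from bench import read_state
np.set_printoptions(precision=1,suppress=True)
s=read_state();M=R.from_quat(s["ee_rot"]).as_matrix();p=s["position"];d=np.load("pics/wrist15.npz")
f=lambda uv,z,k:((onz(d,np.array(uv)+C*k,z)-p)@M)[0]
for k in(0,1):
    print("hole c",f((328,222),15,k)-[28,0,0],f((289,249),15,k)[1],f((367,249),15,k)[1],"jar bottom c",f((327,249),p[2]-56,k)-[21.5,0,0],f((290,300),p[2]-30,k),f((364,300),p[2]-30,k),"lid c",f((326,352),p[2]+16,k))
    P=onz(d,np.array([(263,201),(396,201)])+C*k,16);print("far rim",((P-p)@M))
E
```

```text
hole c [-4.3  4.7 85.8] -21.2909670415475 30.8139944495007 jar bottom c [-5.5  3.8 56. ] [ -2.7 -15.7  30. ] [-2.8 22.9 30. ] lid c [ -0.6   2.8 -16. ]
far rim [[ 37.8 -36.5  84.9]
 [ 37.7  47.8  84.8]]
hole c [-1.6  3.4 85.8] -22.522538833004667 29.369423882256292 jar bottom c [-3.1  2.6 56. ] [ -0.4 -16.7  30. ] [-0.5 21.8 30. ] lid c [  1.3   2.  -16. ]
far rim [[ 40.4 -37.6  84.9]
 [ 40.3  46.3  84.8]]
```

servo_tool([
  [0,0.1,0.1,1.5,0,0,0],
  [0,0,0,1.2,0,0,0],
  [0,0,0,0.8,0,0,0],
  [0,0,0,0.4,0,0,0],
  [0,0,0,0.1,0,0,0],
  [0,0,0,0,0,0,0],
  [0,0,0,0,0,0,0],
])

```text
clock: 29.35
position: [458.8, -315.8, 60.7]
ee_rot: [-0.676, 0.737, -0.0, 0.0]
contact_force: [-0.7, 0.3, -1.0]
gripper_width: 44.4
```

```bash
python3 - <<'E'
from h import *
go([458.5,-314.5,60],-94.8)
E
```

```text
clock 29.35 psi -94.9 turn_z -0.1 then shift cm [-0.12  0.04  0.07] pos [ 458.8 -315.8   60.7]
```

servo_tool([
  [0,0,0,0.1,0,0,0],
  [1,0,0,0,0,0,0],
  [1,0,0,0,0,0,0],
  [1,0,0,0,0,0,0],
  [1,0,0,0,0,0,0],
  [1,0,0,0,0,0,0],
  [1,0,0,-2,0,0,0],
  [1,0,0,-4,0,0,0],
  [1,0,0,-4,0,0,0],
  [1,0,0,-4,0,0,0],
  [1,0,0,-2,0,0,0],
])

```text
clock: 30.45
position: [459.7, -316.4, 223.6]
ee_rot: [-0.677, 0.736, -0.003, 0.001]
contact_force: [0.6, -0.3, -0.6]
gripper_width: 85.2
```

servo_tool([
  [1,-3.3,0,0,0,0,0],
  [1,-3.3,0,0,0,0,0],
  [1,-3.3,0,0,0,0,0],
  [1,-3.3,0,0,0,0,0],
  [1,-3.3,0,0,0,0,0],
  [1,-3.3,0,0,0,0,0],
  [1,-3.3,0,0,0,0,0],
  [1,-3.3,0,0,0,0,0],
  [1,-3.3,0,0,0,0,0],
  [1,0,0,0,0,0,4.6],
  [1,0,0,0,0,0,4.6],
  [1,0,0,0,0,0,0],
])

```text
clock: 31.65
position: [483.6, -19.3, 219.3]
ee_rot: [-0.615, 0.788, 0.0, -0.0]
contact_force: [0.6, 0.3, -0.8]
gripper_width: 85.5
```

```bash
cat > lb.py <<'E'
from h import *
import sys
x=snap("wrist",sys.argv[1]);go([430.1,-67.9,100],-104)
h=cv2.cvtColor(x["image"],cv2.COLOR_RGB2HSV);m=cv2.inRange(h,(108,150,40),(125,255,255))
for v in (60,90,120,150):
    mm=((m>0)&(h[...,2]>v)).astype(np.uint8)
    for b in blobs(mm,700):
        if b[1][0]<160:continue
        print(v,b[0],b[1].round(1),b[2].round(1).tolist(),cv2.approxPolyDP(cv2.convexHull(b[4]),3,True)[:,0].tolist())
E
python3 lb.py 16
```

```text
clock 31.70 psi -104.0 turn_z 0.0 then shift cm [ 5.98  4.03 11.93] pos [483.6 -19.6 219.3]
60 2293 [374.9 158.3] [[350.29998779296875, 133.89999389648438], [396.70001220703125, 131.1999969482422], [399.79998779296875, 183.39999389648438], [353.3999938964844, 186.1999969482422]] [[395, 134], [397, 181], [359, 185], [353, 174], [351, 136]]
60 1169 [183.8 292. ] [[160.3000030517578, 276.8999938964844], [185.6999969482422, 263.3999938964844], [212.10000610351562, 313.29998779296875], [186.6999969482422, 326.70001220703125]] [[185, 264], [208, 309], [187, 326], [161, 278]]
90 2252 [375.  158.6] [[350.29998779296875, 133.89999389648438], [396.70001220703125, 131.1999969482422], [399.79998779296875, 183.39999389648438], [353.3999938964844, 186.1999969482422]] [[395, 134], [397, 181], [359, 185], [353, 174], [351, 136]]
120 1912 [377.3 159.6] [[355.79998779296875, 136.6999969482422], [396.20001220703125, 134.39999389648438], [399.0, 182.5], [358.5, 184.89999389648438]] [[396, 135], [397, 181], [359, 184], [356, 140]]
150 1218 [380.4 154.7] [[356.79998779296875, 137.1999969482422], [395.0, 135.6999969482422], [396.79998779296875, 181.8000030517578], [358.70001220703125, 183.3000030517578]] [[358, 139], [395, 136], [396, 181], [382, 182], [358, 156]]
```

```bash
python3 - <<'E'
from h import *
d=np.load("pics/wrist16.npz");e=np.load("pics/wrist6.npz");q=np.array([(357,138),(396,135.5),(398,182),(359,184.5)]);p=np.array([(498,113),(537.5,113),(533,162),(492,161)])
c=quad(d,q,66);print(tri(d,q.mean(0)+C,e,p.mean(0)+C));go([c[0],c[1],54],-104)
E
```

```text
centre [428.4 -66.9  66. ] sides [30.7, 36.6, 32.1, 36.7] yaws [169.5, 82.3, -10.4, -99.8]
(array([427.73033284, -67.15252914,  61.44374999]), np.float64(0.8555942750787745))
clock 31.70 psi -104.0 turn_z 0.0 then shift cm [ 5.93  4.22 16.53] pos [483.6 -19.6 219.3]
```

servo_tool([
  [1,0,0,0,0,0,-4],
  [1,2.8,2.3,0,0,0,0],
  [1,2.8,2.3,3,0,0,0],
  [1,0,0,4,0,0,0],
  [1,0,0,2.5,0,0,0],
  [1,0,0,0,0,0,0],
  [1,0,0,0,0,0,0],
])

```text
clock: 32.4
position: [429.2, -67.0, 124.8]
ee_rot: [-0.643, 0.766, -0.0, -0.0]
contact_force: [1.1, -0.2, 0.9]
gripper_width: 85.3
```

```bash
python3 lb.py 17
```

```text
clock 32.45 psi -100.0 turn_z 4.0 then shift cm [ 0.11 -0.05  2.55] pos [429.9 -66.8 125.5]
60 3596 [326.5 267.6] [[299.0, 219.0], [354.0, 219.0], [354.0, 304.0], [299.0, 304.0]] [[347, 221], [354, 247], [353, 301], [303, 304], [299, 247], [305, 221]]
```

```bash
python3 - <<'E'
from h import *
d=np.load("pics/wrist17.npz");e=np.load("pics/wrist16.npz")
q=np.array([(299,247),(354,247),(353,302),(302,304)]);c=quad(d,q,66);p=np.array([(357,138),(396,135.5),(398,182),(359,184.5)])
print(tri(d,q.mean(0)+C,e,p.mean(0)+C));go([c[0],c[1],52],-100)
E
```

```text
centre [427.9 -66.9  66. ] sides [32.2, 36.1, 31.7, 37.5] yaws [170.0, 80.5, -7.5, -98.7]
(array([428.03448509, -67.04257158,  64.81553942]), np.float64(0.3179069746071294))
clock 32.45 psi -100.0 turn_z -0.0 then shift cm [0.05 0.19 7.35] pos [429.9 -66.8 125.5]
```

Consistent: the top is at 65 mm and the centre at (428,-67). Next I'll grasp it, lift, turn to the tray's yaw and carry it over.

servo_tool([
  [1,0.05,0.1,3,0,0,0],
  [1,0,0,2.5,0,0,0],
  [1,0,0,1.3,0,0,0],
  [1,0,0,0.5,0,0,0],
  [1,0,0,0,0,0,0],
  [0,0,0,0,0,0,0],
  [0,0,0,0,0,0,0],
  [0,0,0,0,0,0,0],
  [0,0,0,0,0,0,0],
  [0,0,0,0,0,0,0],
  [0,0,0,0,0,0,0],
  [0,0,0,0,0,0,0],
])

```text
clock: 33.65
position: [428.2, -67.1, 52.1]
ee_rot: [-0.642, 0.766, -0.0, 0.0]
contact_force: [-0.5, -0.3, 6.6]
gripper_width: 33.2
```

servo_tool([
  [0,0,0,0,0,0,0],
  [0,0,0,-1,0,0,0],
  [0,0,0,-2.5,0,0,0],
  [0,0,0,-3,0,0,0],
  [0,0,0,-2.5,0,0,-5.2],
  [0,0,0,0,0,0,0],
  [0,0,0,0,0,0,0],
])

```text
clock: 34.35
position: [427.3, -67.0, 141.8]
ee_rot: [-0.676, 0.737, -0.0, 0.001]
contact_force: [-0.3, -0.0, -0.4]
gripper_width: 33.1
```

```bash
python3 - <<'E'
from h import *
go([464.0,-237,100],-94.8)
E
```

```text
clock 34.35 psi -95.0 turn_z -0.2 then shift cm [16.63 -5.08  4.18] pos [427.3 -67.  141.8]
```

servo_tool([
  [0,2.79,-0.85,0,0,0,0],
  [0,2.79,-0.85,0,0,0,0],
  [0,2.79,-0.85,0,0,0,0],
  [0,2.79,-0.85,0,0,0,0],
  [0,2.79,-0.85,0,0,0,0],
  [0,2.79,-0.85,0,0,0,0],
  [0,0,0,2.5,0,0,0],
  [0,0,0,1.5,0,0,0],
  [0,0,0,0,0,0,0],
  [0,0,0,0,0,0,0],
])

```text
clock: 35.35
position: [463.6, -238.2, 100.5]
ee_rot: [-0.676, 0.737, 0.001, -0.001]
contact_force: [0.1, -0.1, -0.6]
gripper_width: 33.2
```

```bash
python3 - <<'E'
from h import *
snap("wrist","18");go([464.3,-238.5,56],-94.8);a=cv2.imread("pics/wrist18.png");s=snap("scene","2")["image"][:,:,::-1]
z=cv2.resize(s[250:370,310:430],None,fx=3,fy=3,interpolation=cv2.INTER_CUBIC)
o=np.zeros((480,800,3),np.uint8);o[:,:440]=a[:,100:540];o[:360,440:]=z;cv2.imwrite("pics/l.png",o)
E
```

```text
clock 35.40 psi -94.9 turn_z -0.1 then shift cm [ 0.03 -0.01  4.53] pos [ 464.2 -238.2  101.3]
```

View pics/l.png

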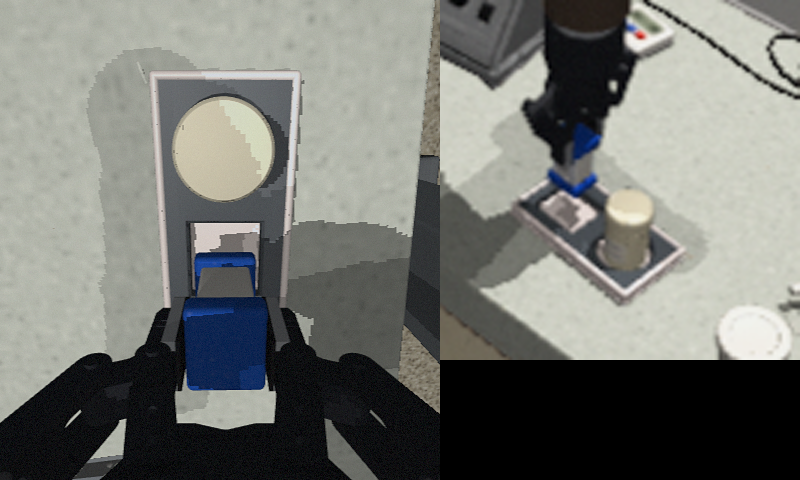

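The jar stands in its hole. The label box's bottom flange is centred at col 225 in the crop and the hole is also centred at 225. The hole's far edge is at row 221 and the box's bottom far edge at row 253.

```bash
python3 - <<'E'
from h import *
from bench import read_state
np.set_printoptions(precision=1,suppress=True)
s=read_state();M=R.from_quat(s["ee_rot"]).as_matrix();p=s["position"];d=np.load("pics/wrist18.npz")
f=lambda uv,z:((onz(d,np.array(uv)+C,z)-p)@M)[0]
print("hole c",f((325,221.5),15)-[27,0,0],"y edges",f((287,225),15),f((361,225),15),"box bottom c",f((325,253.5),p[2]-52)-[20,0,0],f((295,255),p[2]-52),f((355,255),p[2]-52))
print("jar lid c world",onz(d,np.array((323.5,148))+C,75))
T=onz(d,np.array([(250.5,71.5),(400.5,71.5)])+C,16);print(T,T.mean(0)+79*np.array([.085,.996,0]))
E
```

```text
hole c [-0.2  1.3 86.8] y edges [ 24.4 -23.5  86.8] [24.4 24.8 86.7] box bottom c [-2.5  1.3 52. ] [ 16.6 -15.6  52. ] [16.5 18.3 52. ]
jar lid c world [[ 457.3 -313.9   75. ]]
[[ 495.3 -355.6   16. ]
 [ 411.  -348.4   16. ]] [ 459.8 -273.3   16. ]
```

servo_tool([
  [0,0.15,-0.05,1.5,0,0,0],
  [0,0,0,1.5,0,0,0],
  [0,0,0,0.9,0,0,0],
  [0,0,0,0.4,0,0,0],
  [0,0,0,0.2,0,0,0],
  [0,0,0,0,0,0,0],
  [0,0,0,0,0,0,0],
])

```text
clock: 36.15
position: [465.0, -239.8, 56.9]
ee_rot: [-0.676, 0.737, -0.0, 0.0]
contact_force: [-0.4, 0.2, -0.2]
gripper_width: 33.4
```

Next I'll lower 1 mm more, release, retreat upwards, and move back out of view.

servo_tool([
  [0,0,0,0.1,0,0,0],
  [0,0,0,0,0,0,0],
  [1,0,0,0,0,0,0],
  [1,0,0,0,0,0,0],
  [1,0,0,0,0,0,0],
  [1,0,0,0,0,0,0],
  [1,0,0,0,0,0,0],
  [1,0,0,-2,0,0,0],
  [1,0,0,-4,0,0,0],
  [1,0,0,-4,0,0,0],
  [1,0,0,-4,0,0,0],
  [1,0,0,-4,0,0,0],
])

```text
clock: 37.35
position: [464.1, -239.7, 237.0]
ee_rot: [-0.676, 0.737, -0.0, 0.0]
contact_force: [0.3, -0.2, 0.2]
gripper_width: 85.6
```

servo_tool([
  [1,-3.5,0,0,0,0,0],
  [1,-3.5,0,0,0,0,0],
  [1,-3.5,0,0,0,0,0],
  [1,-3.5,0,0,0,0,0],
  [1,0,0,0,0,0,0],
  [1,0,0,0,0,0,0],
])

```text
clock: 37.95
position: [476.4, -99.6, 235.4]
ee_rot: [-0.677, 0.736, 0.0, -0.0]
contact_force: [0.6, -0.2, -0.4]
gripper_width: 85.2
```

```bash
python3 - <<'E'
from h import *
go([464,-238,240],-95);w=snap("wrist","19")["image"];t=snap("top","3")["image"];s=snap("scene","3")["image"]
z=lambda i,x,y,w,h,f:cv2.resize(i[y:y+h,x:x+w],None,fx=f,fy=f,interpolation=cv2.INTER_CUBIC)
o=np.zeros((600,800,3),np.uint8)
o[:300,:400]=z(w,150,0,400,300,1);o[:300,400:]=z(s,215,190,200,150,2)
o[300:,:400]=z(t,165,215,100,75,4);o[300:,400:]=z(s,220,215,80,60,5)
cv2.imwrite("pics/f.png",o[:,:,::-1])
a=np.load("pics/scene0.npz")["image"].astype(int);b=s.astype(int);D=np.abs(a-b).max(2)
print("cup diff",D[350:385,398:430].mean(),"spirit diff",D[165:225,200:255].mean())
E
```

```text
clock 37.95 psi -94.8 turn_z 0.2 then shift cm [13.89  0.03 -0.46] pos [476.4 -99.6 235.4]
cup diff 4.253571428571429 spirit diff 4.59
```

The picture limit is reached, so I'll check the final state numerically.

```bash
python3 - <<'E'
from h import *
np.set_printoptions(precision=1,suppress=True)
w=np.load("pics/wrist19.npz");t=np.load("pics/top3.npz");s=np.load("pics/scene3.npz")
h=cv2.cvtColor(w["image"],cv2.COLOR_RGB2HSV);m=cv2.inRange(h,(108,150,40),(125,255,255));m[300:]=0
T=np.array([462,-276]);u=np.array([.078,.997]);n=np.array([.997,-.078])
for b in blobs(m>0,500):
    P=onz(w,b[2]+C,69);c=P.mean(0)[:2]-T;print("blue",b[0],b[2].round(0).tolist(),"tray xy",c@n,c@u,[np.linalg.norm(P[i]-P[i-1]) for i in(0,1)])
im=w["image"].astype(int);m=(im[...,0]-im[...,2]>22)&(im[...,0]>140);m[300:]=0;m[:,:200]=0
for b in blobs(cv2.morphologyEx(m.astype(np.uint8),cv2.MORPH_CLOSE,np.ones((5,5))),800):
    E=cv2.fitEllipse(cv2.convexHull(b[4]));c=onz(w,np.array(E[0])+C,75)[0,:2]-T;print("jar?",E,c@n,c@u)
q=[]
for x,r in((t,(215,290,165,265)),(s,(215,275,220,300))):
    h=cv2.cvtColor(x["image"],cv2.COLOR_RGB2HSV);m=cv2.inRange(h,(78,70,50),(102,255,255));k=np.zeros_like(m);k[r[0]:r[1],r[2]:r[3]]=1;m=m*k
    b=max(blobs(m>0,10),key=lambda b:b[0]);q.append(b);print("teal",b[0],b[1],b[2].round(1).tolist())
print("stripe",tri(t,q[0][1],s,q[1][1]))
r=q[0][2];e=[r[1]-r[0],r[2]-r[1]];e=max(e,key=np.linalg.norm);a=onz(t,[q[0][1]-e/2,q[0][1]+e/2],76);v=a[1]-a[0];print("stripe yaw",np.degrees(np.arctan2(v[1],v[0])),"len",np.linalg.norm(v),"centre",a.mean(0))
# white top-face of lancets in top image
im=t["image"].astype(int);m=((im.min(2)>120)&(im.max(2)-im.min(2)<22)).astype(np.uint8);k=np.zeros_like(m);k[220:285,170:240]=1
for b in blobs(m*k,60):print("white",b[0],b[1],b[2].round(1).tolist())
# before/after template check of bystanders
for nm,d0,d1,(x,y,ww,hh) in(("cup","top0","top3",(478,262,36,32)),("spirit scene","scene0","scene3",(200,165,50,55)),("cup scene","scene0","scene3",(398,350,32,36)),("spiritB scene","scene0","scene3",(228,180,26,45))):
    A=np.load(f"pics/{d0}.npz")["image"];B=np.load(f"pics/{d1}.npz")["image"]
    R_=cv2.matchTemplate(B[y-8:y+hh+8,x-8:x+ww+8],A[y:y+hh,x:x+ww],cv2.TM_CCOEFF_NORMED);_,v,_,l=cv2.minMaxLoc(R_);print(nm,round(v,3),"shift px",l[0]-8,l[1]-8)
E
```

```text
blue 2708 [[303.0, 23.0], [347.0, 23.0], [347.0, 87.0], [303.0, 87.0]] tray xy 0.03559295353008263 40.52343024143455 [np.float64(43.615154094084026), np.float64(32.883244013811115)]
teal 118 [196.8 254.6] [[179.3000030517578, 251.5], [180.1999969482422, 248.39999389648438], [214.60000610351562, 257.70001220703125], [213.8000030517578, 260.79998779296875]]
teal 46 [245.6 232.9] [[239.5, 227.39999389648438], [241.60000610351562, 225.6999969482422], [251.6999969482422, 238.39999389648438], [249.6999969482422, 240.10000610351562]]
stripe (array([471.8, 276.4,  74.9]), np.float64(2.144456869906749))
stripe yaw -104.87670409779727 len 90.29555781376321 centre [471.  276.9  76. ]
white 1825 [202.7 234.7] [[170.0, 220.0], [239.0, 220.0], [239.0, 261.0], [170.0, 261.0]]
white 391 [233.1 264.2] [[226.0, 249.0], [239.0, 249.0], [239.0, 281.0], [226.0, 281.0]]
white 144 [193.6 258. ] [[173.8000030517578, 254.6999969482422], [174.8000030517578, 251.10000610351562], [213.6999969482422, 261.3999938964844], [212.6999969482422, 265.0]]
white 761 [192.3 275.3] [[170.0, 284.0], [170.0, 260.0], [224.0, 260.0], [224.0, 284.0]]
cup 0.999 shift px 0 0
spirit scene 0.999 shift px 0 0
cup scene 1.0 shift px 0 0
spiritB scene 0.996 shift px 0 0
```

```bash
python3 -c "
from bench import *
print(job_done())"
```

```text
the job is handed in; nothing more can be done
None
```

Both kits are made up and the job is handed in. The last clock reading was 37.95 s of the 122 s, and the arm was clear of everything, above the bench.

**Smear tray**, in the tray's own axes:

| Item | x (mm) | y (mm) | Other checks |
|---|---|---|---|
| Square carton 1 | 1.3 | +33.6 | last measured just before the longer carton went on |
| Square carton 2 | 0.8 | -37.5 | last measured just before the longer carton went on |
| Longer carton | about 1.4 | about 0 | top at 75 mm, square within about 1° |

**Specimen tray:**

| Item | x (mm) | y (mm) | Other checks |
|---|---|---|---|
| Jar | about -2 | -38 | seen upright in its hole; not picked up in the final frame, so this is from the view before |
| Label box | about 0 | about +39 to 40 | lowered to within about 1 mm of the floor, then released; no final picture was viewed |

**Bystanders:** the cup and the bottles show 0 px of shift between the first and last images.

**Checks that disagreed or failed:**
- **Wrist camera:** its calibration was off by about 4 px from the fingers and the fixed cameras, so I corrected it by (-2,-4) px.
- **Specimen tray and jar:** with that correction, my rough top-camera estimates still differed from the wrist ones by 6 to 9 mm. I went by the wrist view, and close views of the parts over the cut-outs agreed with it.
- **Heights and sizes:** tray-corner heights from two views were poor (from -10 to 15 mm instead of 16), and the visible rims measured 7 to 14 mm under nominal.
- **Final picture:** it could not be viewed because the limit of 16 was reached, so the last check was numeric only.

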